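Clamp a bar against the flip stop with a quick-release clamp

TASK

At the quick-release clamp, first flip the blue cam lever up open, then fold the yellow stop flag down across the channel, then lay the slotted aluminium bar lengthwise in the open end of the channel, its nose at the mouth of the guide rails, and let go of it. Then take or push it anew at its rear end and slide it under the pad until its nose is home against the flag. With the lever still open turn the wing nut clockwise until its red half lines up with the green mark, then flip the lever fully closed to clamp the bar, and leave the mug, both tape rolls and the solder reel alone.

Things in the scene. Friction and masses are not known exactly. Their poses are not given: they have to be found in the camera images.
- clamp: the fixed quick-release clamp. Origin: on the bench straight below the middle of the pad; x points away from the robot to the clamp's post (at x +80, y 0), y along the channel to its open end, z up. Base plate 8 mm thick, 70 mm wide (x -35..35), y -90 to +205. Grey arm 28 mm wide from post to x -16, its top 72 to 80 mm above the bench. A home bar has its centre at x 0, y +5
- channel_mouth (a point): middle of the wide mouth of the two dark guide rails, on the plate's top (clamp x 0, y +76, z +8). Gap between the rails 50 mm here, narrowing to 35 mm at y +45 and then parallel to y -85; rail tops 18 mm above the bench. From the mouth to the plate's end at y +205 the plate is bare: the bar is laid down there
- stop_face (a point): where the middle of the bar's nose touches the lowered flag: clamp x 0, y -70, z +23 mm
- lever (a joint): cam lever angle, rad: 0 = closed (lies level, pointing to the clamp's -x, towards the robot), 1.3 = fully open (tip swung up, 75 degrees above level, still leaning to -x). Friction of 0.2 N m (about 3 N at the tip, 5 N when it clamps): it stays where it is left. Opening it lifts the pad evenly by 9 mm
- lever_hinge (a point): pivot of the blue cam lever; its axis is the clamp's y axis. The lever is a bar 12 mm wide (along y) and 10 mm thick
- lever_tip (a point): middle of the lever's rounded tip (14 mm wide along y, 18 mm across), 62 mm from the pivot; free space all round and below it; 85 to 92 mm above the bench when closed
- nut (a joint): angle of the adjusting wing nut on the arm, rad, growing clockwise seen from above: 0 = loose, 1.4 = red half on the green mark (range 0 to 2.2). Friction 0.15 N m. Each radian lowers arm, nut and lever together by 4 mm. With the nut on the mark and the lever closed the sprung pad (4 N per mm) presses on the bar with about 16 N
- nut_grip (a point): middle of the nut's wing, on its vertical axis. The wing is 54 mm long, 10 mm thick, 18 mm high (9 mm above and below this point), over a round collar 28 mm across. Its red half points along the clamp's -x (towards the lever) when joint nut = 1.4; at nut = q it is turned 1.4 - q counterclockwise from there, seen from above
- flag (a joint): angle of the yellow stop flag, rad: 0 = upright (up), 1.57 = folded down level across the channel towards the clamp's -x. Light friction (0.03 N m): it stays where it is left, and is pressed down with about 1 N
- flag_hinge (a point): pivot of the flag, at the +x side of the channel (clamp x +32, y -75, z +28 mm); axis along the clamp's y
- flag_tip (a point): middle of the flag's rounded free end, 56 mm from its pivot; the flag is a bar 10 mm wide (along y) and 12 mm thick, which reaches 61 mm from the pivot
- bar: the slotted aluminium bar, 150 mm long (its y), 30 mm wide (x), 30 mm high (z), 0.2 kg; both ends alike. Origin: centre of its underside
- pad: the sprung rubber pad of the clamp under the arm's end, 24 mm across; origin: centre of its lower face. With the lever open it stands about 4 to 10 mm above the top of a bar in the channel
- mug: white dotted mug, 91 mm high; bystander, origin at the centre of its underside; leave alone
- tape_masking: roll of cream masking tape, 100 mm across, 25 mm high; bystander, origin at the centre of its underside; leave alone
- solder_reel: blue reel of solder wire, 68 mm long, 36 mm high; bystander, origin at the centre of its underside; leave alone
- tape_electrical: roll of black tape, 57 mm across, 19 mm high; bystander, origin at the centre of its underside; leave alone

How it is judged:
By the outcome, as a careful person would: the job done as asked, in the order asked, and still so for the second after the job is handed in, with the robot touching nothing.
It also fails if it takes over 72 s, if anything falls off the work surface, if the arm or the gripper's body presses on something with over 40 N, if the wrist force passes 120 N, or if a joint passes its speed limit or range.

ROBOT

A 7-joint arm with a two-finger parallel gripper is mounted at the origin on a cart in front of the work surface, level with it; the furniture and walls round the work are solid. World frame = base frame: x ahead of the robot, y to its left, z up, the work surface at z = 0. Lengths are in m, angles in rad, forces in N, time in s.
With the tool pointing down it reaches from about 0.425 to 0.875 m from the base axis. Payload 4.7 kg.
Tool frame: the origin (TCP) lies between the finger pads; the fingertips stand 14 mm ahead of it and the grasp point (between the pads) lies 5 mm behind it; z points along the fingers, y is the line along which they close (so a half turn about z gives the same grasp; the last joint's range is limited). The gripper opens to 87 mm and grips with 3 to 60 N. Pads are 19 mm wide; open, the fingers measure 117 mm over their backs; the gripper's body (75 mm by 190 mm) begins 51 mm behind the grasp point.
Start: joints at [1.334, 0.321, -0.07, 1.45, 0.023, 1.371, -0.057], TCP at [0.161, -0.63, 0.237] pointing down, gripper open.
Joint ranges: [-2.86, 2.86], [-0.3, 2.09], [-1.38, 1.24], [0.06, 2.45], [-1.56, 4.7], [0.09, 2.05], [-2.69, 2.69]. Speed limits (rad/s): [2.57, 2.57, 3.14, 3.14, 3.14, 3.14, 3.14].

INTERFACE

Orientations are given as a rotation vector (axis times angle).
In Python, from bench import ctrl gives the robot as it stands.
- The arm moves only by the tool step_arm, never from a script. Its argument "commands" is a list of rows, each an object with "travel": the shift along the tool's x, y, z in m, a list of three; "turn": the turn, a rotation vector about the tool's x, y, z in degrees, a list of three. A call has 1 to 5 rows; each row is the pose to reach, as a shift and turn from the pose commanded when the call began, along the tool's axes at that moment; what a row does not reach only later rows make up. A row lasts 1/10 s, in which the tool goes at most 50 mm and 8.59 degrees, less where a joint would pass 70% of its speed; a pose out of reach is approached as far as the arm can. A call with a gripper value outside its range is refused whole. "gripper" is the opening, from 0 (shut) to 1 (fully open), set as the call begins (left out, the last holds). The fingers move at their own pace and stop on an object; "force" is the grip in N (left out, the last holds). Time passes only in rows, so rows that repeat a pose let the fingers close. It gives the time, the measured TCP pose, the force, the opening and the grip force at its end, in the units of the state.
- ctrl.get_state(): the state, without advancing time (a new reading comes with each control period).
- ctrl.get_image(name): name is "scene" or "top" or "wrist"; returns the picture (480x640x3 uint8, red, green, blue); there is no depth.
- ctrl.camera_model(name): a dict with "fx", "fy", "cx", "cy" (pixels), "R" (3x3) and "t" (3): a world point X has camera coordinates R X + t; the wrist camera has in their place "T_tool_cam" (4x4, takes a point from camera to tool coordinates, whose origin is the TCP and whose axes are the flange's). Camera axes: x right, y down, z forward; pixel columns grow to the right and rows downward; lengths in m; the calibration is good to about 2 mm. A picture is of the moment at which its call begins: read the wrist's pose just before it. camera_model takes no time and is no camera call.
- ctrl.close_job(): hands the job in; it is judged then, once.
The state is a dict: "time": time; "joint_positions": joint angles; "qd": joint speeds; "joint_torque": joint torques, N m; "position": TCP position; "tool_rot": TCP orientation; "ft_force": force on the tool from outside, world axes, zero at the start; "torque": the same for the moment, N m; "grip_width": opening from 0.0 (shut) to 1.0 (fully open); "grip_force": force on a finger pad.
Only numpy, scipy, OpenCV 4.12 (cv2) and the standard library are available. Lean on these libraries where they do the work, as an engineer would, in place of code of your own. Each camera call takes 0.05 s, during which the arm holds its last target. There are 200 camera calls.

## Working session

There is one attempt and no reset: what is moved stays moved. The work goes in short steps, Python scripts to look and compute and a tool call to move; the robot and the scene stay as the last step left them, time stands still between calls to the robot, and variables do not carry over. Pictures are saved under pics/ and viewed, at most 10 in all, crops included, and the job is handed in when it is done.

Besides the shell and the picture viewer there is one more tool, called after "Request:" as name(argument=value, ...) on one line, values as JSON. step_arm: Moves the arm, as the interface text tells. Its arguments: {"type":"object","properties":{"commands":{"type":"array"},"gripper":{"type":"number"},"force":{"type":"number"}},"required":["commands"]}

```bash
mkdir -p pics; python3 - <<'E'
from bench import ctrl
import cv2,numpy as np
np.set_printoptions(precision=4,suppress=True)
print(ctrl.get_state())
for n in("scene","top"):
    im=ctrl.get_image(n);cv2.imwrite(f"pics/{n}0.png",im[:,:,::-1]);print(n,ctrl.camera_model(n))
print(ctrl.camera_model("wrist"))
E
```

```text
{'time': 0.0, 'joint_positions': array([ 1.3341,  0.3218, -0.0701,  1.4517,  0.0226,  1.3708, -0.0569]), 'qd': array([ 0.0005,  0.0005, -0.0026,  0.0008, -0.0012,  0.0004, -0.0003]), 'joint_torque': array([  0.0002, -49.1289,  -0.4039, -31.2531,  -0.0638,   0.0436,
         0.0002]), 'position': array([ 0.1611, -0.6292,  0.2355]), 'tool_rot': array([-3.115 , -0.3927,  0.0005]), 'ft_force': array([ 0.5315,  0.5969, -0.3137]), 'torque': array([-0.0429, -0.0029,  0.0018]), 'grip_force': 0.0, 'grip_width': 1.0042049995920888}
scene {'fx': 617.7813994182204, 'fy': 617.7813994182204, 'cx': 327.79537922476516, 'cy': 252.17684999870613, 'R': array([[ 0.6771, -0.7357,  0.0189],
       [-0.5288, -0.5042, -0.6828],
       [ 0.5119,  0.4523, -0.7304]]), 't': array([-0.3906,  0.3509,  1.3567])}
top {'fx': 451.9133269348253, 'fy': 451.9133269348253, 'cx': 320.9177139777894, 'cy': 240.58418132194134, 'R': array([[-0.0016, -1.    , -0.0014],
       [-0.992 ,  0.0018, -0.1259],
       [ 0.1259,  0.0012, -0.992 ]]), 't': array([0.0291, 0.57  , 1.3227])}
{'fx': 414.89866204513123, 'fy': 414.89866204513123, 'cx': 326.9050585824807, 'cy': 242.14902274652584, 'T_tool_cam': array([[-0.0003, -0.9528, -0.3035,  0.0858],
       [ 1.    , -0.0004,  0.0004,  0.0005],
       [-0.0005, -0.3035,  0.9528, -0.1491],
       [ 0.    ,  0.    ,  0.    ,  1.    ]])}
```

View pics/scene0.png

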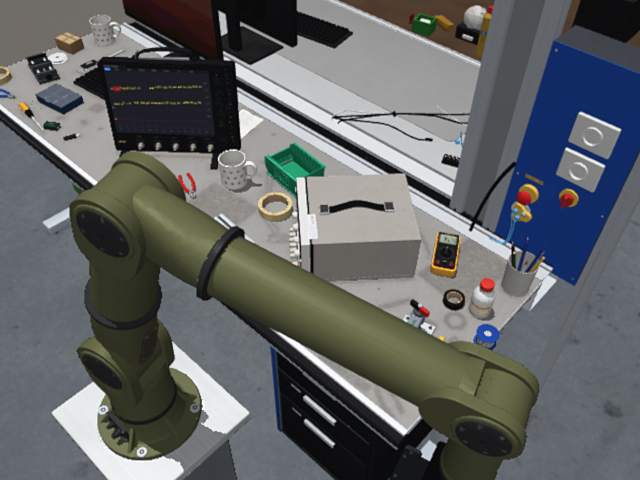

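View pics/top0.png

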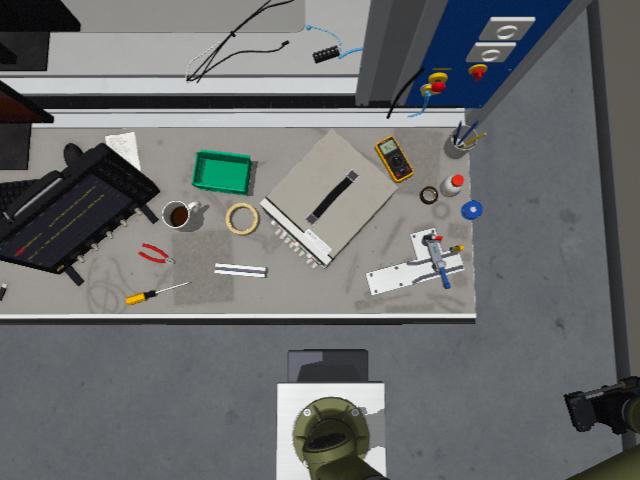

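```bash
cat > h.py <<'E'
import cv2,numpy as np
from scipy.spatial.transform import Rotation as Ro
from bench import ctrl
np.set_printoptions(precision=4,suppress=True)
def cam(n,st=None):
    m=ctrl.camera_model(n);K=(m['fx'],m['fy'],m['cx'],m['cy'])
    if 'R' in m: return K,np.array(m['R']),np.array(m['t'])
    T=np.array(m['T_tool_cam']);Rt=Ro.from_rotvec(st['tool_rot']).as_matrix()
    Rc=Rt@T[:3,:3];c=Rt@T[:3,3]+st['position'];return K,Rc.T,-Rc.T@c
def ray(C,u,v):
    K,R,t=C;d=R.T@np.array([(u-K[2])/K[0],(v-K[3])/K[1],1]);return -R.T@t,d
def onz(C,u,v,z):
    c,d=ray(C,u,v);return c+d*(z-c[2])/d[2]
def proj(C,X):
    K,R,t=C;p=R@np.asarray(X)+t;return np.array([K[0]*p[0]/p[2]+K[2],K[1]*p[1]/p[2]+K[3]])
def shot(n,f=None):
    st=ctrl.get_state();im=ctrl.get_image(n)[:,:,::-1].copy()
    if f: cv2.imwrite(f"pics/{f}.png",im)
    return im,cam(n,st),st
E
python3 - <<'E'
from h import *
im=cv2.imread('pics/top0.png');C=cam('top')
a=cv2.resize(im[215:305,355:485],None,fx=6,fy=6,interpolation=cv2.INTER_CUBIC);cv2.imwrite('pics/c1.png',a)
for n,p,z in(('plateA',(375,283),.008),('pivot',(428,240),.08),('bar',(240,270),.03)): print(n,onz(C,*p,z))
E
```

```text
plateA [ 0.4436 -0.1357  0.008 ]
pivot [ 0.5656 -0.2834  0.08  ]
bar [0.4824 0.2707 0.03  ]
```

View pics/c1.png

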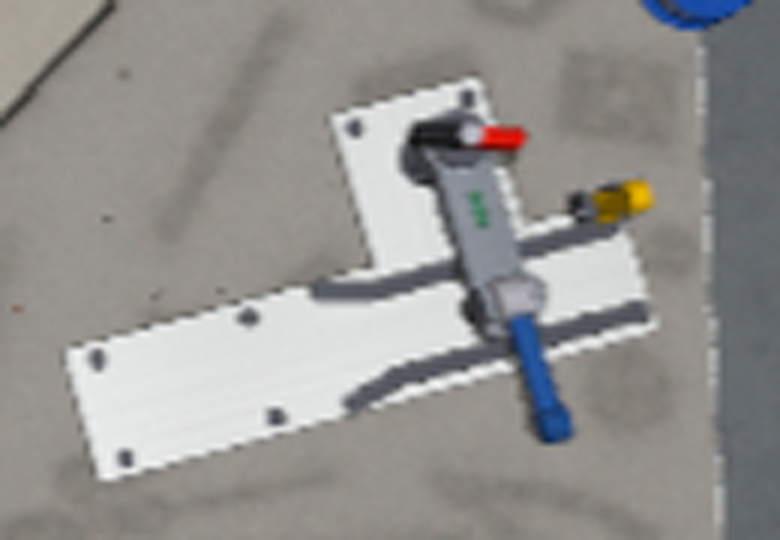

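```bash
cat >> h.py <<'E'
def fit2(P,W): # P clamp xy, W world xy -> yaw,t
    P=np.array(P,float);W=np.array(W,float);a=P-P.mean(0);b=W-W.mean(0)
    th=np.arctan2((a[:,0]*b[:,1]-a[:,1]*b[:,0]).sum(),(a*b).sum());c,s=np.cos(th),np.sin(th)
    R=np.array([[c,-s],[s,c]]);t=W.mean(0)-R@P.mean(0);return th,t,(P@R.T+t)-W
E
python3 - <<'E'
from h import *
C=cam('top');px=lambda u,v:(355+(u+.5)/6-.5,215+(v+.5)/6-.5)
W=[onz(C,*px(u,v),.008)[:2] for u,v in((68,350),(103,480),(658,322))]
P=[(.035,.205),(-.035,.205),(-.035,-.09)]
th,t,e=fit2(P,W);print('clamp yaw',np.degrees(th),t,e)
im=cv2.imread('pics/top0.png');hsv=cv2.cvtColor(im,cv2.COLOR_BGR2HSV)
sub=im[255:285,205:280].astype(int)
m=((sub.min(2)>150)).astype(np.uint8)
n,l,s,c=cv2.connectedComponentsWithStats(m);print(s,c)
ys,xs=np.nonzero(m);r=cv2.minAreaRect(np.c_[xs+205,ys+255].astype(np.float32));print(r)
print([onz(C,*p,.03)[:2] for p in cv2.boxPoints(r)])
print('box',[onz(C,322,268,z) for z in(.1,.15,.2)])
a=cv2.resize(im[250:290,200:290],None,fx=6,fy=6);cv2.imwrite('pics/c2.png',a)
E
```

```text
clamp yaw 15.762850830608633 [ 0.4972 -0.3134] [[ 0.0009  0.0019]
 [-0.001  -0.0004]
 [ 0.     -0.0015]]
[[   0    0   75   30 1899]
 [  10    8   51    8  175]
 [   9   15   51    8  176]] [[37.4476 14.4381]
 [34.7771 11.52  ]
 [34.3807 18.1307]]
((239.43853759765625, 270.1762390136719), (50.518943786621094, 10.77375316619873), 5.194429397583008)
[array([0.4728, 0.349 ]), array([0.505 , 0.3469]), array([0.491 , 0.1957]), array([0.4589, 0.1981])]
box [array([0.4834, 0.0251, 0.1   ]), array([0.4801, 0.0251, 0.15  ]), array([0.4768, 0.0252, 0.2   ])]
```

Request:
step_arm(commands=[{"travel": [0.04, -0.024, 0], "turn": [0, 0, -1.4]}, {"travel": [0.08, -0.048, 0], "turn": [0, 0, -1.4]}, {"travel": [0.12, -0.073, 0], "turn": [0, 0, -1.4]}, {"travel": [0.155, -0.1, 0], "turn": [0, 0, -1.4]}, {"travel": [0.19, -0.122, 0], "turn": [0, 0, -1.4]}], gripper=0.6)

```text
time: 0.6
position: [0.316, -0.4622, 0.2362]
tool_rot: [-3.111, -0.432, 0.001]
ft_force: [-0.5, 0.2, 0.5]
grip_width: 0.646
grip_force: 0.0
```

Request:
step_arm(commands=[{"travel": [0.04, -0.024, 0], "turn": [0, 0, 0]}, {"travel": [0.08, -0.048, 0], "turn": [0, 0, 0]}, {"travel": [0.12, -0.073, 0], "turn": [0, 0, 0]}, {"travel": [0.155, -0.1, 0], "turn": [0, 0, 0]}, {"travel": [0.185, -0.122, 0], "turn": [0, 0, 0]}])

```text
time: 1.1
position: [0.4612, -0.2939, 0.2363]
tool_rot: [-3.111, -0.434, 0.0]
ft_force: [0.0, 0.3, 0.3]
grip_width: 0.599
grip_force: 0.0
```

```bash
python3 - <<'E'
from h import *
ctrl.get_image('top')
im,C,st=shot('wrist','w1');print(st['time'],st['position'],st['tool_rot'],st['joint_positions']);im2,_,_=shot('scene','s1')
cv2.imwrite('pics/s1c.png',cv2.resize(im2[270:400,340:540],None,fx=3,fy=3))
E
```

```text
1.15 [ 0.4657 -0.2872  0.2365] [-3.1057 -0.4469 -0.0056] [ 0.8687  0.123  -0.391   1.6976  0.0427  1.3298 -0.8147]
```

View pics/w1.png

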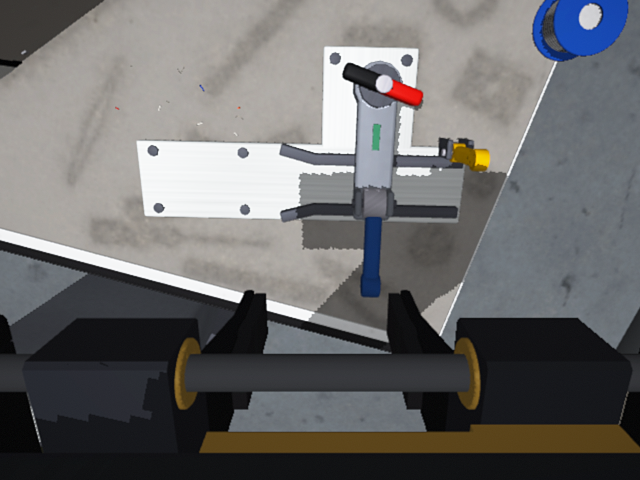

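```bash
python3 - <<'E'
from h import *
im=cv2.imread('pics/w1.png');st=dict(position=np.array([.4657,-.2872,.2365]),tool_rot=np.array([-3.1057,-.4469,-.0056]));C=cam('wrist',st)
Q=[(137,142),(146,217),(459,220)]
W=[onz(C,*q,.008)[:2] for q in Q];P=[(.035,.205),(-.035,.205),(-.035,-.09)]
th,t,e=fit2(P,W);print(np.degrees(th),t,e)
hsv=cv2.cvtColor(im,cv2.COLOR_BGR2HSV)
R=np.array([[np.cos(th),-np.sin(th)],[np.sin(th),np.cos(th)]])
loc=lambda w:R.T@(w[:2]-t)*1000
for n,p,z in(('tip',(370,287),.088),('tip',(370,287),.095),('pivot',(374,203),.09),('nut',(385,84),.11),('red',(420,98),.11),('blk',(347,71),.11),('flagtip',(482,158),.084),('mouthL',(283,151),.018),('mouthR',(290,216),.018)):
    w=onz(C,*p,z);print(n,z,w,loc(w))
E
```

```text
15.9264589205057 [ 0.4985 -0.3142] [[ 0.0006  0.0009]
 [-0.0007  0.0001]
 [ 0.0001 -0.001 ]]
tip 0.088 [ 0.4321 -0.3323  0.088 ] [-68.868    0.9144]
tip 0.095 [ 0.4348 -0.3307  0.095 ] [-65.8158   1.7066]
pivot 0.09 [ 0.4966 -0.314   0.09  ] [-1.8257  0.7995]
nut 0.11 [ 0.5736 -0.2935  0.11  ] [77.858  -0.6213]
red 0.11 [ 0.572  -0.3172  0.11  ] [ 69.791  -23.0087]
blk 0.11 [ 0.5741 -0.2686  0.11  ] [85.1914 23.1934]
flagtip 0.084 [ 0.5485 -0.3789  0.084 ] [ 30.3444 -75.8711]
mouthL 0.018 [ 0.5055 -0.2357  0.018 ] [28.261  73.6136]
mouthR 0.018 [ 0.451  -0.2564  0.018 ] [-29.814   68.6306]
```

```bash
cat >> h.py <<'E'
TH=np.radians(15.9);O=np.array([.4985,-.3142,0]);RC=Ro.from_euler('z',TH).as_matrix()
def cl(x,y,z): return O+RC@np.array([x,y,z])/1000      # clamp mm -> world
def inv(w): return RC.T@(np.asarray(w)-O)*1000
def go(*targets,az=None,st=None):
    """travel (mm) from the present pose to world targets, along tool axes; az: wanted azimuth (deg) of tool x"""
    st=st or ctrl.get_state();Rt=Ro.from_rotvec(st['tool_rot']).as_matrix()
    for T in targets: print('travel mm',np.round(Rt.T@(np.asarray(T)-st['position'])*1000,1))
    if az is not None:
        D=Ro.from_euler('z',az,degrees=True)*Ro.from_euler('x',180,degrees=True)
        print('turn',np.round((Ro.from_matrix(Rt.T)*D).as_rotvec(degrees=True),2))
    print('t',st['time'],'clamp mm',inv(st['position']),'az',np.degrees(np.arctan2(Rt[1,0],Rt[0,0])),'F',st['ft_force'],'g',st['grip_width'],st['grip_force'])
E
python3 - <<'E'
from h import *
go(cl(-64,1,130),cl(-64,1,83),az=15.9)
E
```

```text
travel mm [-34.4  29.  106.3]
travel mm [-34.5  29.  153.3]
turn [-0.05 -0.02  0.24]
t 1.25 clamp mm [-29.711   30.0466 236.3168] az 16.137727640976266 F [ 0.1682 -1.9317  0.2011] g 0.6019491077760699 0.0
```

Request:
step_arm(commands=[{"travel": [-0.0345, 0.029, 0.04], "turn": [0, 0, 0]}, {"travel": [-0.0345, 0.029, 0.08], "turn": [0, 0, 0]}, {"travel": [-0.0345, 0.029, 0.12], "turn": [0, 0, 0]}, {"travel": [-0.0345, 0.029, 0.1533], "turn": [0, 0, 0]}, {"travel": [-0.0345, 0.029, 0.1533], "turn": [0, 0, 0]}])

```text
time: 1.75
position: [0.4298, -0.3329, 0.0781]
tool_rot: [-3.105, -0.426, 0.012]
ft_force: [-0.8, 0.3, 0.5]
grip_width: 0.599
grip_force: 0.0
```

```bash
python3 - <<'E'
from h import *
im,C,st=shot('wrist');go(cl(-64,1,83),az=15.9,st=st)
hsv=cv2.cvtColor(im,cv2.COLOR_BGR2HSV);m=cv2.inRange(hsv,(100,120,40),(125,255,255))
n,l,s,c=cv2.connectedComponentsWithStats(m);print([(a,b) for a,b in zip(s,c) if a[4]>100][1:])
cv2.imwrite('pics/w2.png',im)
E
```

```text
travel mm [ 7.2 -0.3 -5. ]
turn [-0.48  0.38 -0.27]
t 1.75 clamp mm [-71.2033   0.7979  78.0889] az 15.635500297395126 F [-0.778   0.2666  0.5103] g 0.598506158678122 0.0
[(array([ 302,  193,   39,  161, 5735], dtype=int32), array([321.6549, 274.2466]))]
```

View pics/w2.png

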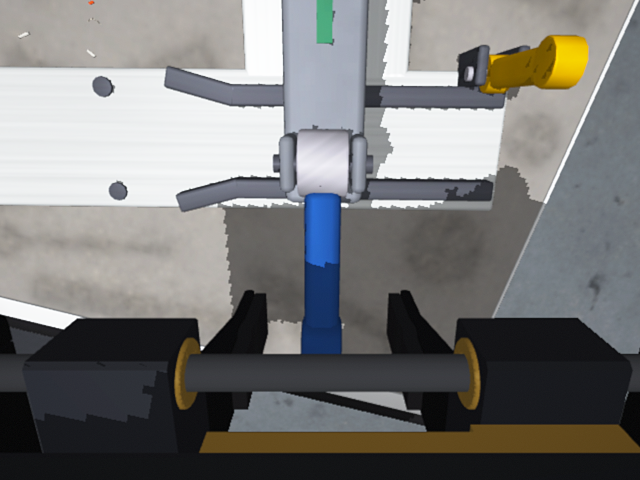

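Request:
step_arm(commands=[{"travel": [0, 0, 0], "turn": [0, 0, 0]}, {"travel": [0, 0, 0], "turn": [0, 0, 0]}, {"travel": [0, 0, 0], "turn": [0, 0, 0]}, {"travel": [0, 0, 0], "turn": [0, 0, 0]}], gripper=0, force=15)

```text
time: 2.2
position: [0.4353, -0.3345, 0.0846]
tool_rot: [3.11, 0.431, 0.002]
ft_force: [-0.1, -0.2, 0.7]
grip_width: 0.322
grip_force: 0.0
```

```bash
python3 - <<'E'
from h import *
go(cl(-64,1,83),az=15.9)
E
```

```text
travel mm [ 2.3 -3.2  1.6]
turn [ 0.12 -0.06 -0.13]
t 2.2 clamp mm [-66.3505  -2.2005  84.5982] az 15.774345497917311 F [-0.09   -0.2299  0.6718] g 0.3221949364031158 0.0
```

Request:
step_arm(commands=[{"travel": [0.001, -0.002, 0], "turn": [0, 0, 0]}, {"travel": [0.001, -0.002, 0], "turn": [0, 0, 0]}, {"travel": [0.001, -0.002, 0], "turn": [0, 0, 0]}, {"travel": [0.001, -0.002, 0], "turn": [0, 0, 0]}])

```text
time: 2.6
position: [0.4348, -0.3301, 0.0831]
tool_rot: [-3.109, -0.432, 0.002]
ft_force: [-0.8, 4.9, 3.0]
grip_width: 0.151
grip_force: 15.0
```

```bash
python3 - <<'E'
from h import *
st=ctrl.get_state()
# arc: pivot p at (tipx+62): tip->, shift from angle 0 by a
for a in(15,30,45,60,77): r=np.radians(a);print(a,62*(1-np.cos(r)),62*np.sin(r))
go(cl(-64,1,83),az=15.9)
E
```

```text
15 2.1125987700777644 16.046780796356288
30 8.3064249653648 30.999999999999996
45 18.15937956643405 43.840620433565945
60 30.999999999999993 53.693575034635195
77 48.05303463068038 60.41094401668459
travel mm [1.6 1.2 0.1]
turn [-0.15  0.04 -0.09]
t 2.6 clamp mm [-65.585    2.1586  83.1315] az 15.814563740262471 F [-0.8056  4.8738  3.0284] g 0.15092395473951534 15.000266544520855
```

Request:
step_arm(commands=[{"travel": [0.0005, 0, -0.008], "turn": [0, 0, 0]}, {"travel": [0.002, 0, -0.016], "turn": [0, 0, 0]}, {"travel": [0.0045, 0, -0.0235], "turn": [0, 0, 0]}, {"travel": [0.0083, 0, -0.031], "turn": [0, 0, 0]}, {"travel": [0.013, 0, -0.0378], "turn": [0, 0, 0]}])

```text
time: 3.1
position: [0.446, -0.327, 0.1206]
tool_rot: [-3.109, -0.431, 0.006]
ft_force: [-3.0, 5.1, -7.0]
grip_width: 0.156
grip_force: 15.0
```

Request:
step_arm(commands=[{"travel": [0.0052, 0, -0.006], "turn": [0, 0, 0]}, {"travel": [0.012, 0, -0.0115], "turn": [0, 0, 0]}, {"travel": [0.018, 0, -0.0159], "turn": [0, 0, 0]}, {"travel": [0.0265, 0, -0.0198], "turn": [0, 0, 0]}, {"travel": [0.0345, 0, -0.0224], "turn": [0, 0, 0]}])

```text
time: 3.6
position: [0.478, -0.3184, 0.1431]
tool_rot: [-3.109, -0.429, 0.01]
ft_force: [-8.1, 3.3, -2.8]
grip_width: 0.159
grip_force: 15.0
```

Request:
step_arm(commands=[{"travel": [0.0025, 0, -0.0003], "turn": [0, 0, 0]}, {"travel": [0.0025, 0, -0.0003], "turn": [0, 0, 0]}, {"travel": [0.0025, 0, -0.0003], "turn": [0, 0, 0]}])

```text
time: 3.9
position: [0.4783, -0.3184, 0.1431]
tool_rot: [-3.109, -0.428, 0.015]
ft_force: [-11.8, 5.1, 1.4]
grip_width: 0.159
grip_force: 15.0
```

```bash
python3 - <<'E'
from h import *
go(az=15.9)
E
```

```text
turn [-0.26  0.53 -0.23]
t 3.9 clamp mm [-20.5568   1.5118 143.0608] az 15.670471950502762 F [-11.8443   5.0649   1.4191] g 0.15889059743716347 15.000019781291485
```

Request:
step_arm(commands=[{"travel": [0, 0, 0], "turn": [0, 0, 0]}, {"travel": [0, 0, 0], "turn": [0, 0, 0]}, {"travel": [0, 0, -0.02], "turn": [0, 0, 0]}, {"travel": [0, 0, -0.06], "turn": [0, 0, 0]}, {"travel": [0, 0, -0.09], "turn": [0, 0, 0]}], gripper=0.5)

```text
time: 4.4
position: [0.4843, -0.3198, 0.2373]
tool_rot: [3.108, 0.43, 0.005]
ft_force: [0.0, -0.3, -0.2]
grip_width: 0.472
grip_force: 0.0
```

Request:
step_arm(commands=[{"travel": [0.02, 0.015, 0], "turn": [0, 0, 8]}, {"travel": [0.04, 0.03, 0], "turn": [0, 0, 16]}, {"travel": [0.06, 0.05, 0], "turn": [0, 0, 24]}, {"travel": [0.07, 0.06, 0], "turn": [0, 0, 32]}, {"travel": [0.075, 0.075, 0], "turn": [0, 0, 40]}], gripper=0)

```text
time: 4.9
position: [0.5781, -0.3705, 0.2352]
tool_rot: [3.069, -0.666, 0.006]
ft_force: [-0.0, -0.9, -0.0]
grip_width: 0.128
grip_force: 0.0
```

Request:
step_arm(commands=[{"travel": [0, 0, 0], "turn": [0, 0, 8]}, {"travel": [0, 0, 0], "turn": [0, 0, 16]}, {"travel": [0, 0, 0], "turn": [0, 0, 24]}, {"travel": [0, 0, 0], "turn": [0, 0, 32]}, {"travel": [0, 0, 0], "turn": [0, 0, 40]}])

```text
time: 5.4
position: [0.5766, -0.3715, 0.2354]
tool_rot: [2.654, -1.678, 0.007]
ft_force: [-1.2, 0.2, 0.4]
grip_width: 0.007
grip_force: 0.0
```

Request:
step_arm(commands=[{"travel": [0, 0, 0], "turn": [0, 0, 8]}, {"travel": [0, 0, 0], "turn": [0, 0, 10]}, {"travel": [0, 0, 0], "turn": [0, 0, 10]}])

```text
time: 5.7
position: [0.5765, -0.3713, 0.2353]
tool_rot: [2.504, -1.896, 0.006]
ft_force: [0.3, 0.4, 0.3]
grip_width: 0.008
grip_force: 0.0
```

```bash
python3 - <<'E'
from h import *
im,C,st=shot('wrist','w3');print(st['joint_positions']);go(cl(60,-75,150),cl(60,-75,80),az=-74.1,st=st)
im,C,st=shot('top')
cv2.imwrite('pics/c3.png',cv2.resize(im[215:305,355:485],None,fx=5,fy=5))
E
```

```text
[ 0.638   0.3982 -0.1439  1.3531  0.058   1.3905 -2.3718]
travel mm [-1.6 -0.5 85.3]
travel mm [ -1.8  -0.3 155.3]
turn [-0.1  -0.21 -0.15]
t 5.7 clamp mm [ 59.3852 -76.2687 235.3169] az -74.25514051802601 F [0.328  0.3906 0.3236] g 0.008479520954320564 0.0
```

View pics/w3.png

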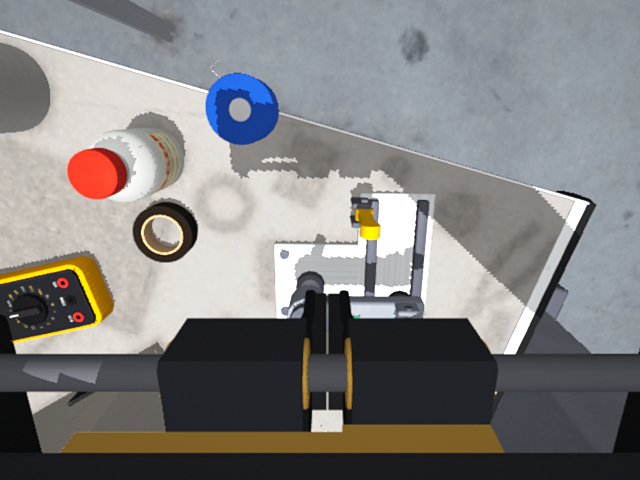

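Request:
step_arm(commands=[{"travel": [-0.001, -0.003, 0.045], "turn": [0, 0, 0]}, {"travel": [-0.001, -0.003, 0.09], "turn": [0, 0, 0]}, {"travel": [-0.001, -0.003, 0.13], "turn": [0, 0, 0]}, {"travel": [-0.001, -0.003, 0.155], "turn": [0, 0, 0]}, {"travel": [-0.001, -0.003, 0.155], "turn": [0, 0, 0]}])

```text
time: 6.3
position: [0.5756, -0.3669, 0.0741]
tool_rot: [2.505, -1.894, -0.012]
ft_force: [-0.4, 0.1, 0.1]
grip_width: 0.003
grip_force: 0.0
```

Request:
step_arm(commands=[{"travel": [0, 0.012, 0], "turn": [0, 0, 0]}, {"travel": [0, 0.024, 0], "turn": [0, 0, 0]}, {"travel": [0, 0.037, 0], "turn": [0, 0, 0]}, {"travel": [0, 0.047, 0.008], "turn": [0, 0, 0]}, {"travel": [0, 0.057, 0.016], "turn": [0, 0, 0]}])

```text
time: 6.8
position: [0.5228, -0.3851, 0.0637]
tool_rot: [2.504, -1.897, 0.005]
ft_force: [1.2, -0.3, 0.7]
grip_width: 0.002
grip_force: 0.4
```

Request:
step_arm(commands=[{"travel": [0, 0, 0.006], "turn": [0, 0, 0]}, {"travel": [0, 0, 0.012], "turn": [0, 0, 0]}, {"travel": [0, 0, 0.0165], "turn": [0, 0, 0]}, {"travel": [0, 0, 0.0165], "turn": [0, 0, 0]}])

```text
time: 7.2
position: [0.5231, -0.3837, 0.0482]
tool_rot: [2.505, -1.895, -0.003]
ft_force: [-7.8, 2.6, 15.2]
grip_width: 0.009
grip_force: 7.7
```

```bash
python3 - <<'E'
from h import *
go(cl(5,-75,47))
E
```

```text
travel mm [ 1.4 -0.4  1.2]
t 7.2 clamp mm [  4.5775 -73.5966  48.2165] az -74.20992978347796 F [-7.7865  2.6246 15.2013] g 0.008529734599534171 7.69538511056453
```

Request:
step_arm(commands=[{"travel": [0, 0, -0.05], "turn": [0, 0, 0]}, {"travel": [0, 0, -0.1], "turn": [0, 0, 0]}, {"travel": [0, 0, -0.15], "turn": [0, 0, -8]}, {"travel": [0, 0, -0.2], "turn": [0, 0, -16]}, {"travel": [0, 0, -0.25], "turn": [0, 0, -24]}], gripper=0.8)

```text
time: 7.7
position: [0.5241, -0.3828, 0.2978]
tool_rot: [-2.849, 1.323, 0.0]
ft_force: [0.0, -0.6, 0.1]
grip_width: 0.372
grip_force: 0.0
```

Request:
step_arm(commands=[{"travel": [-0.035, -0.026, 0], "turn": [0, 0, -8.4]}, {"travel": [-0.071, -0.052, 0], "turn": [0, 0, -16.8]}, {"travel": [-0.106, -0.077, 0], "turn": [0, 0, -25.2]}, {"travel": [-0.142, -0.103, 0], "turn": [0, 0, -33.6]}, {"travel": [-0.177, -0.129, 0], "turn": [0, 0, -42]}])

```text
time: 8.2
position: [0.5095, -0.1625, 0.2958]
tool_rot: [-3.134, 0.214, 0.0]
ft_force: [0.4, 0.8, 0.0]
grip_width: 0.775
grip_force: 0.0
```

Request:
step_arm(commands=[{"travel": [-0.009, -0.043, 0], "turn": [0, 0, -8.4]}, {"travel": [-0.018, -0.086, 0], "turn": [0, 0, -16.8]}, {"travel": [-0.027, -0.128, 0], "turn": [0, 0, -25.2]}, {"travel": [-0.036, -0.171, 0], "turn": [0, 0, -33.6]}, {"travel": [-0.045, -0.214, 0], "turn": [0, 0, -42]}])

```text
time: 8.7
position: [0.4953, 0.0556, 0.296]
tool_rot: [-3.003, -0.923, -0.0]
ft_force: [1.3, 1.2, 0.4]
grip_width: 0.801
grip_force: 0.0
```

Request:
step_arm(commands=[{"travel": [0.022, -0.038, 0], "turn": [0, 0, -8.4]}, {"travel": [0.044, -0.076, 0], "turn": [0, 0, -16.8]}, {"travel": [0.065, -0.113, 0], "turn": [0, 0, -25.2]}, {"travel": [0.087, -0.151, 0], "turn": [0, 0, -33.6]}, {"travel": [0.109, -0.189, 0], "turn": [0, 0, -42]}])

```text
time: 9.2
position: [0.4805, 0.2733, 0.2961]
tool_rot: [-2.473, -1.938, -0.001]
ft_force: [1.1, 0.2, -0.2]
grip_width: 0.798
grip_force: 0.0
```

```bash
python3 - <<'E'
from h import *
im,C,st=shot('top')
cv2.imwrite('pics/c3.png',cv2.resize(im[215:305,355:485],None,fx=5,fy=5))
im,C,st=shot('wrist','w4');print(st['position'],st['joint_positions']);go((.482,.273,.2),az=84.7,st=st)
E
```

```text
[0.4774 0.2822 0.2962] [ 0.1729  0.1619 -0.8351  1.5779  0.1135  1.4515 -0.8943]
travel mm [-8.6  6.8 96.1]
turn [-0.15 -0.43 -7.62]
t 9.25 clamp mm [143.0754 579.3497 296.1524] az 77.07451120895786 F [-2.3476  5.3643  1.6397] g 0.8006517474335825 0.0
```

View pics/w4.png

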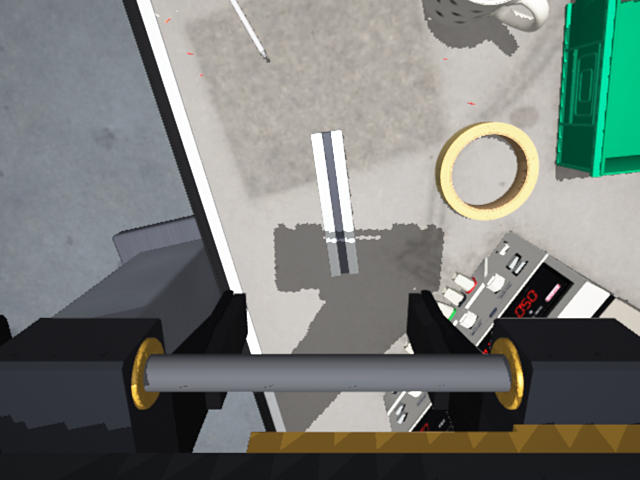

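View pics/c3.png

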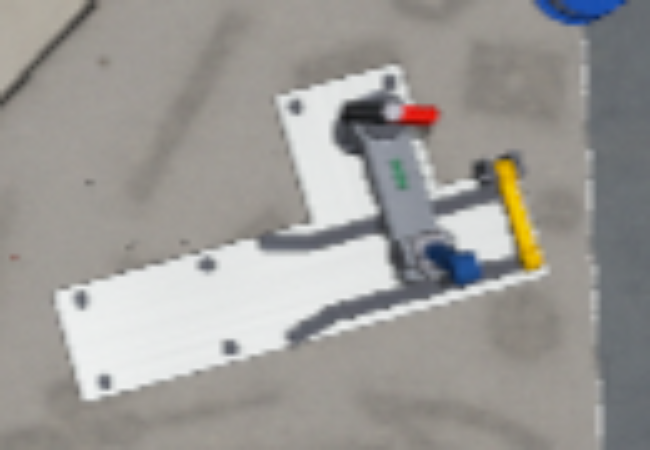

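```bash
python3 - <<'E'
from h import *
st=dict(ctrl.get_state());rv=Ro.from_euler('z',77.07,degrees=True)*Ro.from_euler('x',180,degrees=True)
s0=dict(position=np.array([.4774,.2822,.2962]),tool_rot=rv.as_rotvec());C=cam('wrist',s0)
W=np.array([onz(C,*p,.03) for p in((312,133),(341,129),(357,273),(331,275))]);print(W)
c=W.mean(0);f=(W[0]+W[1])/2;b=(W[2]+W[3])/2;print(c,np.linalg.norm(f-b),np.degrees(np.arctan2(*(f-b)[1::-1])),np.linalg.norm(W[0]-W[1]))
E
```

```text
[[0.4795 0.3462 0.03  ]
 [0.5077 0.3436 0.03  ]
 [0.4924 0.1935 0.03  ]
 [0.4646 0.1975 0.03  ]]
[0.486  0.2702 0.03  ] 0.15017885537115724 84.25414601731143 0.02832285719630518
```

```bash
python3 - <<'E'
from h import *
go((.485,.271,.15),(.485,.271,.02),az=84.4)
E
```

```text
travel mm [ -6.9   9.4 146. ]
travel mm [ -7.6   9.9 276. ]
turn [-0.17 -0.29 -7.77]
t 9.3 clamp mm [142.5688 576.3151 296.0339] az 76.62577152873382 F [-0.5082  0.4386 -0.2987] g 0.7990213873481422 0.0
```

Request:
step_arm(commands=[{"travel": [-0.003, 0.005, 0.04], "turn": [0, 0, -8]}, {"travel": [-0.003, 0.005, 0.08], "turn": [0, 0, -8]}, {"travel": [-0.003, 0.005, 0.12], "turn": [0, 0, -8]}, {"travel": [-0.003, 0.005, 0.16], "turn": [0, 0, -8]}, {"travel": [-0.003, 0.005, 0.16], "turn": [0, 0, -8]}])

```text
time: 9.8
position: [0.4816, 0.2643, 0.1307]
tool_rot: [-2.336, -2.095, 0.016]
ft_force: [-0.5, -0.3, 0.1]
grip_width: 0.801
grip_force: 0.0
```

Request:
step_arm(commands=[{"travel": [0, 0, 0], "turn": [0, 0, 0]}, {"travel": [0, 0, 0], "turn": [0, 0, 0]}])

```text
time: 10.0
position: [0.4865, 0.2677, 0.1386]
tool_rot: [2.338, 2.097, 0.006]
ft_force: [-0.1, 1.3, 0.5]
grip_width: 0.803
grip_force: 0.0
```

```bash
python3 - <<'E'
from h import *
go((.485,.271,.05),(.485,.271,.02),az=84.4)
im,C,st=shot('wrist')
g=cv2.cvtColor(im,cv2.COLOR_BGR2GRAY);go((.485,.271,.02),st=st)
cv2.imwrite('pics/w5.png',im)
E
```

```text
travel mm [ 2.9 -2.2 88.6]
travel mm [  2.8  -2.3 118.6]
turn [ 0.17 -0.12 -0.64]
t 10.0 clamp mm [147.9334 562.9551 138.6071] az 83.76225514749922 F [-0.1346  1.3456  0.5221] g 0.8031166079754084 0.0
travel mm [  2.8  -2.3 118.6]
t 10.0 clamp mm [147.9334 562.9551 138.6071] az 83.76225514749922 F [-0.1346  1.3456  0.5221] g 0.8031166079754084 0.0
```

Request:
step_arm(commands=[{"travel": [0.0015, -0.001, 0.04], "turn": [0, 0, -0.6]}, {"travel": [0.0015, -0.001, 0.08], "turn": [0, 0, -0.6]}, {"travel": [0.0015, -0.001, 0.105], "turn": [0, 0, -0.6]}, {"travel": [0.0015, -0.001, 0.117], "turn": [0, 0, -0.6]}, {"travel": [0.0015, -0.001, 0.117], "turn": [0, 0, -0.6]}])

```text
time: 10.55
position: [0.4844, 0.2683, 0.0192]
tool_rot: [-2.328, -2.109, 0.001]
ft_force: [0.8, 0.1, -0.2]
grip_width: 0.802
grip_force: 0.0
```

Request:
step_arm(commands=[{"travel": [0, 0, 0], "turn": [0, 0, 0]}, {"travel": [0, 0, 0], "turn": [0, 0, 0]}, {"travel": [0, 0, 0], "turn": [0, 0, 0]}, {"travel": [0, 0, 0], "turn": [0, 0, 0]}, {"travel": [0, 0, 0], "turn": [0, 0, 0]}], gripper=0, force=30)

```text
time: 11.05
position: [0.4846, 0.2683, 0.0197]
tool_rot: [2.328, 2.109, 0.001]
ft_force: [0.2, -0.4, 0.3]
grip_width: 0.429
grip_force: 0.0
```

Request:
step_arm(commands=[{"travel": [0, 0, 0], "turn": [0, 0, 0]}, {"travel": [0, 0, 0], "turn": [0, 0, 0]}, {"travel": [0, 0, 0], "turn": [0, 0, 0]}])

```text
time: 11.35
position: [0.4842, 0.2684, 0.0194]
tool_rot: [2.328, 2.11, -0.001]
ft_force: [-1.6, -0.4, 4.4]
grip_width: 0.344
grip_force: 30.0
```

```bash
python3 - <<'E'
from h import *
st=ctrl.get_state();go(az=84.4,st=st);print(st['position'])
E
```

```text
turn [-0.01  0.01 -0.03]
t 11.35 clamp mm [145.8386 564.1963  19.4071] az 84.37497649069242 F [-1.5753 -0.3789  4.3842] g 0.34413578081337914 29.963554507121444
[0.4842 0.2684 0.0194]
```

Request:
step_arm(commands=[{"travel": [0, 0, -0.03], "turn": [0, 0, 0]}, {"travel": [0, 0, -0.08], "turn": [0, 0, 0]}, {"travel": [0, 0, -0.13], "turn": [0, 0, 0]}, {"travel": [0, 0, -0.18], "turn": [0, 0, 0]}, {"travel": [-0.02, 0, -0.22], "turn": [0, 0, 0]}])

```text
time: 11.85
position: [0.4819, 0.2513, 0.242]
tool_rot: [-2.322, -2.114, -0.006]
ft_force: [1.2, -0.6, -1.2]
grip_width: 0.343
grip_force: 30.0
```

Request:
step_arm(commands=[{"travel": [-0.03, 0.001, -0.03], "turn": [0, 0, -4]}, {"travel": [-0.07, 0.003, -0.04], "turn": [0, 0, -8]}, {"travel": [-0.11, 0.004, -0.04], "turn": [0, 0, -12]}, {"travel": [-0.155, 0.006, -0.04], "turn": [0, 0, -16]}, {"travel": [-0.2, 0.007, -0.04], "turn": [0, 0, -21.5]}])

```text
time: 12.35
position: [0.4692, 0.0469, 0.279]
tool_rot: [1.888, 2.51, -0.0]
ft_force: [0.6, 0.5, -1.7]
grip_width: 0.337
grip_force: 30.0
```

```bash
python3 - <<'E'
from h import *
go(cl(0,149.5,200),az=105.9)
E
```

```text
travel mm [-205.5  -71.5   79.2]
turn [0.01 0.05 0.19]
t 12.35 clamp mm [ 70.7734 355.3179 279.011 ] az 106.08603604648098 F [ 0.6432  0.5458 -1.726 ] g 0.3374286696733309 29.968011332675815
```

Request:
step_arm(commands=[{"travel": [-0.04, -0.014, 0], "turn": [0, 0, 0]}, {"travel": [-0.08, -0.028, 0], "turn": [0, 0, 0]}, {"travel": [-0.12, -0.042, 0], "turn": [0, 0, 0]}, {"travel": [-0.16, -0.056, 0], "turn": [0, 0, 0]}, {"travel": [-0.2, -0.07, 0], "turn": [0, 0, 0]}])

```text
time: 12.85
position: [0.4565, -0.1645, 0.2788]
tool_rot: [-1.893, -2.507, 0.001]
ft_force: [0.8, 0.5, -1.7]
grip_width: 0.344
grip_force: 30.0
```

Request:
step_arm(commands=[{"travel": [0, 0, 0.04], "turn": [0, 0, 0]}, {"travel": [0, 0, 0.08], "turn": [0, 0, 0]}, {"travel": [0, 0, 0.12], "turn": [0, 0, 0]}, {"travel": [0, 0, 0.16], "turn": [0, 0, 0]}, {"travel": [0, 0, 0.18], "turn": [0, 0, 0]}])

```text
time: 13.35
position: [0.4543, -0.162, 0.0951]
tool_rot: [-1.89, -2.502, 0.003]
ft_force: [1.3, -0.0, -1.2]
grip_width: 0.343
grip_force: 30.0
```

Request:
step_arm(commands=[{"travel": [0, 0, 0], "turn": [0, 0, 0]}, {"travel": [0, 0, 0], "turn": [0, 0, 0]}])

```text
time: 13.55
position: [0.4572, -0.1628, 0.0994]
tool_rot: [-1.893, -2.507, -0.0]
ft_force: [1.1, -0.1, -0.5]
grip_width: 0.34
grip_force: 30.0
```

```bash
python3 - <<'E'
from h import *
im,C,st=shot('wrist','w6');go(cl(0,149.5,35),cl(0,149.5,27.5),az=105.9,st=st)
im,_,_=shot('top');cv2.imwrite('pics/t6.png',cv2.resize(im[215:305,355:485],None,fx=5,fy=5))
E
```

```text
travel mm [-7.4 -1.8 64.4]
travel mm [-7.4 -1.8 71.9]
turn [-0.01 -0.01 -0.02]
t 13.55 clamp mm [  1.7728 156.9247  99.4239] az 105.88488182889289 F [ 1.0652 -0.0692 -0.517 ] g 0.3395872154559078 29.96513438411057
```

View pics/w6.png

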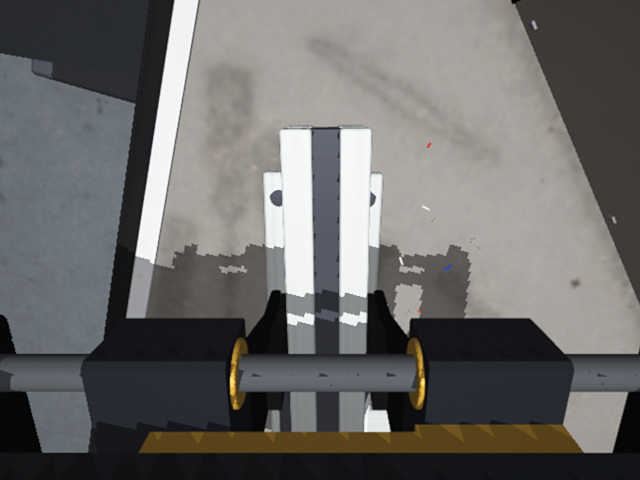

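```bash
python3 - <<'E'
from h import *
rv=(Ro.from_euler('z',105.88,degrees=True)*Ro.from_euler('x',180,degrees=True)).as_rotvec()
C=cam('wrist',dict(position=cl(1.77,156.92,99.4),tool_rot=rv))
for p,z in(((282,129),.110),((371,128),.110),((264,173),.008),((382,172),.008)): print(inv(onz(C,*p,z)))
go(cl(0,149.5,35),cl(0,149.5,27.5),az=105.9)
E
```

```text
[-10.9452 234.5491 110.    ]
[ 17.74   234.8413 110.    ]
[-32.7268 205.5486   8.    ]
[ 35.4385 206.0721   8.    ]
travel mm [-6.5 -2.9 65.9]
travel mm [-6.5 -2.9 73.4]
turn [ 0.13  0.11 -0.03]
t 13.65 clamp mm [  2.7255 156.1304 100.8446] az 105.86849728605972 F [-0.9434 -0.0222 -1.2088] g 0.3419660898569931 29.96510351076722
```

Request:
step_arm(commands=[{"travel": [-0.0065, -0.002, 0.03], "turn": [0, 0, 0]}, {"travel": [-0.0065, -0.002, 0.055], "turn": [0, 0, 0]}, {"travel": [-0.0065, -0.002, 0.067], "turn": [0, 0, 0]}, {"travel": [-0.0065, -0.002, 0.071], "turn": [0, 0, 0]}, {"travel": [-0.0065, -0.002, 0.0725], "turn": [0, 0, 0]}])

```text
time: 14.15
position: [0.4577, -0.1698, 0.0275]
tool_rot: [1.892, 2.506, 0.0]
ft_force: [0.5, 0.7, -0.4]
grip_width: 0.344
grip_force: 30.0
```

Request:
step_arm(commands=[{"travel": [0, 0, 0], "turn": [0, 0, 0]}, {"travel": [0, 0, 0], "turn": [0, 0, 0]}])

```text
time: 14.35
position: [0.4579, -0.17, 0.0279]
tool_rot: [1.892, 2.505, 0.0]
ft_force: [0.9, 0.4, -2.2]
grip_width: 0.341
grip_force: 30.0
```

```bash
python3 - <<'E'
from h import *
go(cl(0,149.5,27.5),az=105.9)
E
```

```text
travel mm [-0.4 -0.4  0.4]
turn [ 0.09  0.09 -0.02]
t 14.35 clamp mm [  0.4428 149.8588  27.8633] az 105.87589548368805 F [ 0.9264  0.3611 -2.173 ] g 0.3412504898602389 29.964917837642133
```

Request:
step_arm(commands=[{"travel": [0, 0, 0.0008], "turn": [0, 0, 0]}, {"travel": [0, 0, 0.0008], "turn": [0, 0, 0]}])

```text
time: 14.55
position: [0.4578, -0.17, 0.0274]
tool_rot: [1.892, 2.505, 0.0]
ft_force: [-1.9, 1.0, 4.4]
grip_width: 0.341
grip_force: 30.0
```

Request:
step_arm(commands=[{"travel": [0, 0, 0], "turn": [0, 0, 0]}, {"travel": [0, 0, 0], "turn": [0, 0, 0]}, {"travel": [0, 0, 0], "turn": [0, 0, 0]}, {"travel": [0, 0, 0], "turn": [0, 0, 0]}], gripper=0.65)

```text
time: 14.95
position: [0.4569, -0.1697, 0.0259]
tool_rot: [1.893, 2.507, -0.0]
ft_force: [0.3, -0.7, -0.2]
grip_width: 0.605
grip_force: 0.0
```

Request:
step_arm(commands=[{"travel": [0, 0, -0.03], "turn": [0, 0, 0]}, {"travel": [0.02, 0, -0.06], "turn": [0, 0, 0]}, {"travel": [0.05, 0, -0.06], "turn": [0, 0, 0]}, {"travel": [0.065, 0, -0.06], "turn": [0, 0, 0]}, {"travel": [0.065, 0, -0.06], "turn": [0, 0, 0]}])

```text
time: 15.45
position: [0.4383, -0.1053, 0.0855]
tool_rot: [-1.889, -2.51, 0.001]
ft_force: [0.3, -0.3, -0.5]
grip_width: 0.647
grip_force: 0.0
```

Request:
step_arm(commands=[{"travel": [0, 0, 0], "turn": [0, 0, 0]}, {"travel": [0, 0, 0], "turn": [0, 0, 0]}])

```text
time: 15.65
position: [0.439, -0.1083, 0.0854]
tool_rot: [-1.895, -2.505, 0.001]
ft_force: [0.2, -0.1, 0.4]
grip_width: 0.652
grip_force: 0.0
```

```bash
python3 - <<'E'
from h import *
im,C,st=shot('wrist','w7');go(cl(0,215,36),az=105.9,st=st)
g=cv2.cvtColor(im,cv2.COLOR_BGR2GRAY)
im,C,st=shot('top');cv2.imwrite('pics/t7.png',cv2.resize(im[215:305,345:485],None,fx=5,fy=5))
E
```

```text
travel mm [ 0.7  0.8 49.4]
turn [-0.04 -0.01 -0.11]
t 15.65 clamp mm [ -0.7835 214.3139  85.4098] az 105.78727969588539 F [ 0.2367 -0.0757  0.4421] g 0.6520848033353721 0.0
```

View pics/w7.png

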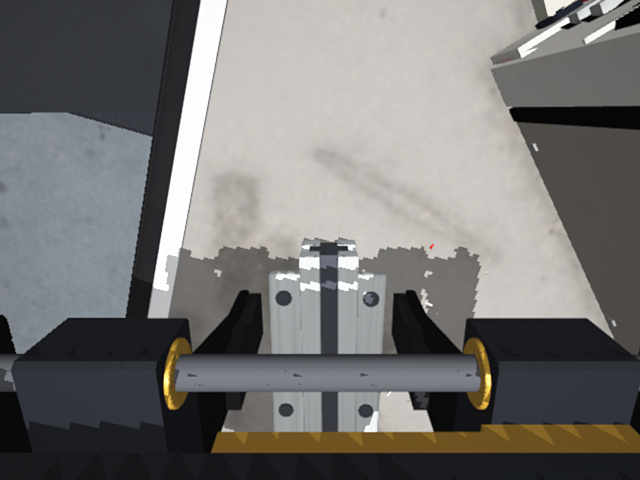

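Request:
step_arm(commands=[{"travel": [0.001, 0.001, 0.03], "turn": [0, 0, 0]}, {"travel": [0.001, 0.001, 0.049], "turn": [0, 0, 0]}, {"travel": [0.001, 0.001, 0.049], "turn": [0, 0, 0]}])

```text
time: 16.05
position: [0.4375, -0.1058, 0.0344]
tool_rot: [-1.891, -2.502, 0.002]
ft_force: [-0.8, -1.1, 0.1]
grip_width: 0.648
grip_force: 0.0
```

Request:
step_arm(commands=[{"travel": [0, 0, 0], "turn": [0, 0, 0]}, {"travel": [0, 0, 0], "turn": [0, 0, 0]}, {"travel": [0, 0, 0], "turn": [0, 0, 0]}, {"travel": [0, 0, 0], "turn": [0, 0, 0]}, {"travel": [0, 0, 0], "turn": [0, 0, 0]}], gripper=0, force=20)

```text
time: 16.55
position: [0.4402, -0.1061, 0.0376]
tool_rot: [1.893, 2.506, -0.0]
ft_force: [-0.7, 0.4, 3.5]
grip_width: 0.341
grip_force: 20.0
```

Request:
step_arm(commands=[{"travel": [0, 0, 0], "turn": [0, 0, 0]}, {"travel": [0, 0, 0], "turn": [0, 0, 0]}])

```text
time: 16.75
position: [0.4403, -0.1061, 0.0376]
tool_rot: [1.893, 2.506, -0.0]
ft_force: [-1.5, -0.1, 5.4]
grip_width: 0.342
grip_force: 20.0
```

```bash
python3 - <<'E'
from h import *
im,C,st=shot('wrist','w8');go(cl(0.5,70,36),az=105.9,st=st)
print(inv(onz(C,328,243,.038)))
E
```

```text
travel mm [-146.    -0.4    1.8]
turn [ 0.03  0.05 -0.03]
t 16.75 clamp mm [  0.9982 216.0505  37.6258] az 105.86548358940479 F [-1.5259 -0.1215  5.3849] g 0.3420868829278437 19.996067583560944
[  3.1641 251.7606  38.    ]
```

Request:
step_arm(commands=[{"travel": [-0.015, 0, 0], "turn": [0, 0, 0]}, {"travel": [-0.03, 0, 0], "turn": [0, 0, 0]}, {"travel": [-0.045, 0, 0], "turn": [0, 0, 0]}, {"travel": [-0.06, 0, 0], "turn": [0, 0, 0]}, {"travel": [-0.075, 0, 0], "turn": [0, 0, 0]}])

```text
time: 17.3
position: [0.459, -0.1726, 0.0375]
tool_rot: [-1.887, -2.5, -0.005]
ft_force: [-9.6, 15.6, 19.9]
grip_width: 0.343
grip_force: 20.1
```

Request:
step_arm(commands=[{"travel": [-0.012, 0, 0], "turn": [0, 0, 0]}, {"travel": [-0.024, 0, 0], "turn": [0, 0, 0]}, {"travel": [-0.036, 0, 0], "turn": [0, 0, 0]}, {"travel": [-0.048, 0, 0], "turn": [0, 0, 0]}, {"travel": [-0.055, 0, 0], "turn": [0, 0, 0]}])

```text
time: 17.8
position: [0.4731, -0.2242, 0.0373]
tool_rot: [-1.884, -2.498, -0.005]
ft_force: [-12.0, 18.2, 22.6]
grip_width: 0.341
grip_force: 20.1
```

```bash
python3 - <<'E'
from h import *
rv=(Ro.from_euler('z',105.79,degrees=True)*Ro.from_euler('x',180,degrees=True)).as_rotvec()
C=cam('wrist',dict(position=cl(-.78,214.3,85.4),tool_rot=rv));print(inv(onz(C,328,243,.038)))
im,C,st=shot('wrist','w8');go(cl(0.5,70,36),az=105.9,st=st)
E
```

```text
[  1.5762 234.5912  38.    ]
travel mm [-23.5   0.3   1. ]
turn [-0.31 -0.69  0.05]
t 17.8 clamp mm [ 0.2145 93.5336 37.3144] az 105.94772796602757 F [-12.0412  18.223   22.5918] g 0.34055825338395895 20.064005255699158
```

Request:
step_arm(commands=[{"travel": [0, 0, -0.0015], "turn": [0, 0, 0]}, {"travel": [0, 0, -0.0015], "turn": [0, 0, 0]}])

```text
time: 18.05
position: [0.4743, -0.2303, 0.0377]
tool_rot: [-1.892, -2.505, 0.001]
ft_force: [-2.0, 1.0, -1.3]
grip_width: 0.34
grip_force: 20.0
```

```bash
python3 - <<'E'
from h import *
im,C,st=shot('wrist','w9');go(cl(0.5,70,36),az=105.9,st=st)
E
```

```text
travel mm [-17.3   0.7   1.7]
turn [-0.1  -0.09 -0.01]
t 18.05 clamp mm [-0.2386 87.3275 37.7422] az 105.88593087374521 F [-1.986   0.9566 -1.3269] g 0.33991674789783183 19.95690643787384
```

View pics/w9.png

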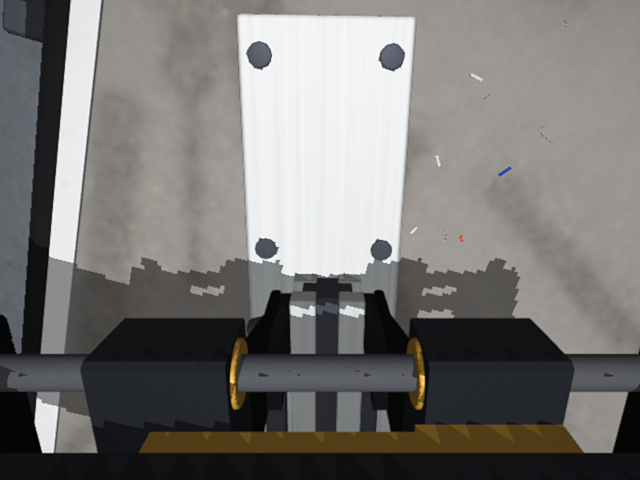

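That picture showed the bar straight in the rails, with its rear top edge at about row 291 (columns 290–365). I've now used my picture allowance (in fact one over), so I'll work from numbers only from here.

```bash
python3 - <<'E'
from h import *
rv=(Ro.from_euler('z',105.886,degrees=True)*Ro.from_euler('x',180,degrees=True)).as_rotvec()
C=cam('wrist',dict(position=cl(-.24,87.33,37.7),tool_rot=rv))
for p,z in(((327,291),.038),((327,277),.038),((327,291),.008),((238,15),.008),((415,17),.008)): print(p,inv(onz(C,*p,z)))
go(cl(0,70,38))
E
```

```text
(327, 291) [  1.5264 103.2659  38.    ]
(327, 277) [  1.529  109.1793  38.    ]
(327, 291) [ 1.558  89.6094  8.    ]
(238, 15) [-32.6552 205.5909   8.    ]
(415, 17) [ 35.5458 204.8807   8.    ]
travel mm [-16.8   0.2  -0.3]
t 18.1 clamp mm [-0.2264 86.8397 37.734 ] az 105.86204963582057 F [-1.61   -0.2711 -1.8636] g 0.34353721417175104 19.955077171325684
```

Request:
step_arm(commands=[{"travel": [-0.005, 0, 0], "turn": [0, 0, 0]}, {"travel": [-0.01, 0, 0], "turn": [0, 0, 0]}, {"travel": [-0.013, 0, 0], "turn": [0, 0, 0]}, {"travel": [-0.015, 0, 0], "turn": [0, 0, 0]}])

```text
time: 18.5
position: [0.4788, -0.2459, 0.038]
tool_rot: [-1.894, -2.505, 0.001]
ft_force: [-3.5, 1.8, -2.1]
grip_width: 0.342
grip_force: 20.0
```

Request:
step_arm(commands=[{"travel": [-0.002, 0, 0], "turn": [0, 0, 0]}, {"travel": [-0.004, 0, 0], "turn": [0, 0, 0]}])

```text
time: 18.7
position: [0.4795, -0.2482, 0.0379]
tool_rot: [-1.892, -2.504, -0.0]
ft_force: [-5.7, 6.4, 0.3]
grip_width: 0.344
grip_force: 20.0
```

```bash
python3 - <<'E'
from h import *
go(cl(0,68.4,38))
E
```

```text
travel mm [-0.3  0.2 -0.1]
t 18.7 clamp mm [-0.212  68.7272 37.9071] az 105.85391648412349 F [-5.6636  6.4226  0.2889] g 0.34354452793746654 19.991228878498077
```

Request:
step_arm(commands=[{"travel": [-0.0015, 0, 0], "turn": [0, 0, 0]}, {"travel": [-0.003, 0, 0], "turn": [0, 0, 0]}, {"travel": [-0.003, 0, 0], "turn": [0, 0, 0]}])

```text
time: 19.0
position: [0.4794, -0.2482, 0.0374]
tool_rot: [-1.887, -2.501, -0.002]
ft_force: [-6.2, 9.4, 0.7]
grip_width: 0.341
grip_force: 20.0
```

```bash
python3 - <<'E'
from h import *
go(cl(0,68.4,38))
E
```

```text
travel mm [-0.2  0.3 -0.6]
t 19.0 clamp mm [-0.2578 68.6484 37.4312] az 105.92914979964681 F [-6.1572  9.4224  0.6639] g 0.34104722582154157 20.01868486404419
```

Request:
step_arm(commands=[{"travel": [0.002, 0, 0], "turn": [0, 0, 0]}, {"travel": [0.002, 0, 0], "turn": [0, 0, 0]}, {"travel": [0.002, 0, 0], "turn": [0, 0, 0]}, {"travel": [0.002, 0, 0], "turn": [0, 0, 0]}], gripper=0.65)

```text
time: 19.4
position: [0.4821, -0.251, 0.0393]
tool_rot: [1.892, 2.504, 0.0]
ft_force: [1.0, 0.7, 0.3]
grip_width: 0.6
grip_force: 0.0
```

Request:
step_arm(commands=[{"travel": [0, 0, -0.03], "turn": [0, 0, 0]}, {"travel": [0, 0, -0.08], "turn": [0, 0, 0]}, {"travel": [0, 0, -0.13], "turn": [0, 0, 0]}, {"travel": [0, 0, -0.18], "turn": [0, 0, 0]}, {"travel": [0, 0, -0.2], "turn": [0, 0, 0]}])

```text
time: 19.9
position: [0.4835, -0.2514, 0.2448]
tool_rot: [1.887, 2.499, 0.001]
ft_force: [0.4, 0.2, -0.4]
grip_width: 0.649
grip_force: 0.0
```

Request:
step_arm(commands=[{"travel": [-0.015, 0.015, 0], "turn": [0, 0, 8]}, {"travel": [-0.03, 0.03, 0], "turn": [0, 0, 16]}, {"travel": [-0.045, 0.045, 0], "turn": [0, 0, 24]}, {"travel": [-0.06, 0.055, 0], "turn": [0, 0, 32]}, {"travel": [-0.07, 0.06, 0], "turn": [0, 0, 40]}])

```text
time: 20.4
position: [0.5591, -0.3021, 0.2385]
tool_rot: [2.64, 1.7, 0.001]
ft_force: [0.4, 1.0, 0.0]
grip_width: 0.649
grip_force: 0.0
```

Request:
step_arm(commands=[{"travel": [0, 0, 0], "turn": [0, 0, 8]}, {"travel": [0, 0, 0], "turn": [0, 0, 16]}, {"travel": [0, 0, 0], "turn": [0, 0, 24]}, {"travel": [0, 0, 0], "turn": [0, 0, 32]}, {"travel": [0, 0, 0], "turn": [0, 0, 40]}], gripper=0)

```text
time: 20.9
position: [0.5582, -0.3015, 0.2388]
tool_rot: [3.063, 0.694, 0.002]
ft_force: [0.2, 0.3, 0.4]
grip_width: 0.282
grip_force: 0.0
```

Request:
step_arm(commands=[{"travel": [0, 0, 0], "turn": [0, 0, 8]}, {"travel": [0, 0, 0], "turn": [0, 0, 10]}, {"travel": [0, 0, 0], "turn": [0, 0, 10]}, {"travel": [0, 0, 0], "turn": [0, 0, 10]}])

```text
time: 21.3
position: [0.558, -0.3013, 0.2387]
tool_rot: [3.111, 0.435, 0.001]
ft_force: [-0.3, -1.2, 0.4]
grip_width: 0.015
grip_force: 0.0
```

```bash
cat >> h.py <<'E'
def red(im,roi):
    u0,v0,u1,v1=roi;h=cv2.cvtColor(im,cv2.COLOR_BGR2HSV)[v0:v1,u0:u1]
    m=((cv2.inRange(h,(0,150,80),(6,255,255))|cv2.inRange(h,(174,150,80),(180,255,255))))
    n,l,s,c=cv2.connectedComponentsWithStats(m)
    if n<2: return None
    k=1+s[1:,4].argmax();ys,xs=np.nonzero(l==k);return c[k]+[u0,v0],s[k],cv2.minAreaRect(np.c_[xs+u0,ys+v0].astype(np.float32))
def tri(rays):
    A=0;b=0
    for c,d in rays:
        d=d/np.linalg.norm(d);M=np.eye(3)-np.outer(d,d);A=A+M;b=b+M@c
    X=np.linalg.solve(A,b);return X,[np.linalg.norm(np.cross(X-c,d/np.linalg.norm(d))) for c,d in rays]
E
python3 - <<'E'
from h import *
im,C,st=shot('wrist','w10');go(cl(60,0,220),az=15.9,st=st);print(st['joint_positions'])
print('red wrist',red(im,(0,0,640,330)))
t0=cv2.imread('pics/top0.png');it,Ct,_=shot('top','t10')
print('top0',red(t0,(420,225,450,250)),'t10',red(it,(410,225,450,250)))
r=red(im,(0,0,640,330))[0];r2=red(t0,(420,225,450,250))[0]
X,e=tri([ray(C,*r),ray(Ct,*r2)]);print(inv(X),e)
s0=cv2.imread('pics/scene0.png');print('scene',red(s0,(400,290,440,320)))
Cs=cam('scene');q=red(s0,(400,290,440,320))
if q: print([ (inv(tri([ray(C,*r),ray(Cs,*q[0])])[0])),inv(tri([ray(Ct,*r2),ray(Cs,*q[0])])[0])])
E
```

```text
travel mm [-0.7 -3.9 18.7]
turn [ 0.04 -0.03  0.03]
t 21.3 clamp mm [ 60.7311  -3.9036 238.679 ] az 15.927507488775415 F [-0.321  -1.1557  0.3679] g 0.015089540775961625 0.0
[ 0.6248  0.2939 -0.2134  1.4862  0.0629  1.3674 -0.8852]
red wrist (array([511.9879,   7.1321]), array([487,   0,  56,  19, 742], dtype=int32), ((514.5, 9.0), (18.0, 55.0), 90.0))
top0 (array([438.3704, 237.5556]), array([15, 11,  8,  4, 27], dtype=int32), ((438.5, 237.5), (7.0, 3.0), 0.0)) t10 None
[  17.5899  244.0451 1006.0708] [np.float64(0.0026116273954048717), np.float64(0.0026116273954049237)]
scene (array([423.6615, 311.3231]), array([19, 17, 10, 10, 65], dtype=int32), ((423.5384216308594, 311.1922912597656), (11.094003677368164, 6.37905216217041), 33.6900634765625))
[array([152.7811, -58.7812,  88.4795]), array([ 70.024 , -13.716 ,  99.1962])]
```

```bash
python3 - <<'E'
from h import *
st=ctrl.get_state();C=cam('wrist',st);im=cv2.imread('pics/w10.png')
for p in((76,-13,105),(80,0,105),(84,13,105)): print(proj(C,cl(*p)))
p=proj(C,cl(76,-13,105)).astype(int);roi=(max(p[0]-60,0),max(p[1]-60,0),p[0]+60,p[1]+60)
q=red(im,roi);print(q)
t0=cv2.imread('pics/top0.png');r2=red(t0,(420,225,450,250))[0];q2=red(cv2.imread('pics/scene0.png'),(400,290,440,320))[0]
for rr in([ray(C,*q[0]),ray(cam('top'),*r2)],[ray(C,*q[0]),ray(cam('scene'),*q2)],[ray(C,*q[0]),ray(cam('top'),*r2),ray(cam('scene'),*q2)]):
    X,e=tri(rr);print(inv(X),e)
E
```

```text
[338.9864 215.5518]
[320.4084 209.9851]
[301.6727 204.3712]
(array([340.6315, 216.745 ]), array([ 45,  48,  34,  26, 502], dtype=int32), ((338.4051208496094, 216.5109405517578), (37.50629806518555, 16.91628074645996), 19.983104705810547))
[ 71.3929 -15.3725  92.8603] [np.float64(0.0010248282631038393), np.float64(0.0010248282631039717)]
[ 72.5662 -13.5274  95.5115] [np.float64(0.0009825047170932354), np.float64(0.0009825047170931923)]
[ 71.6599 -14.0947  96.5601] [np.float64(0.0013619598311987613), np.float64(0.0015048551595028873), np.float64(0.0013698984508123831)]
```

Request:
step_arm(commands=[{"travel": [0.02, 0.015, 0.02], "turn": [0, 0, 0]}, {"travel": [0.038, 0.028, 0.055], "turn": [0, 0, 0]}, {"travel": [0.038, 0.028, 0.09], "turn": [0, 0, 0]}, {"travel": [0.038, 0.028, 0.11], "turn": [0, 0, 0]}, {"travel": [0.038, 0.028, 0.11], "turn": [0, 0, 0]}])

```text
time: 21.9
position: [0.5996, -0.3166, 0.1241]
tool_rot: [-3.107, -0.434, 0.01]
ft_force: [-0.3, -0.2, -0.5]
grip_width: 0.005
grip_force: 0.0
```

Request:
step_arm(commands=[{"travel": [0, 0, 0], "turn": [0, 0, 0]}, {"travel": [0, 0, 0], "turn": [0, 0, 0]}])

```text
time: 22.1
position: [0.6031, -0.3183, 0.1308]
tool_rot: [3.109, 0.433, 0.005]
ft_force: [0.3, 0.6, 0.9]
grip_width: 0.007
grip_force: 0.0
```

```bash
python3 - <<'E'
from h import *
im,C,st=shot('wrist','w11');go(cl(99,-32,104),az=15.9,st=st)
p=proj(C,cl(72,-14,97)).astype(int);print(p,red(im,(p[0]-60,max(p[1]-60,0),p[0]+60,p[1]+60)))
E
```

```text
travel mm [-0.5 -0.6 26.7]
turn [ 0.14 -0.15 -0.03]
t 22.1 clamp mm [ 99.467  -32.5494 130.7506] az 15.867668504884707 F [0.336  0.6016 0.9169] g 0.00713332686053926 0.0
[288 346] None
```

Lower beside the red half, then sweep −x and finally +y.

Request:
step_arm(commands=[{"travel": [0, 0, 0.015], "turn": [0, 0, 0]}, {"travel": [0, 0, 0.027], "turn": [0, 0, 0]}, {"travel": [0, 0, 0.027], "turn": [0, 0, 0]}])

```text
time: 22.45
position: [0.6001, -0.3169, 0.0985]
tool_rot: [-3.109, -0.434, 0.006]
ft_force: [-0.7, 0.2, 0.2]
grip_width: 0.005
grip_force: 0.0
```

Request:
step_arm(commands=[{"travel": [-0.009, 0, 0], "turn": [0, 0, 0]}, {"travel": [-0.018, 0, 0], "turn": [0, 0, 0]}, {"travel": [-0.027, 0, 0], "turn": [0, 0, 0]}, {"travel": [-0.036, 0, 0], "turn": [0, 0, 0]}, {"travel": [-0.041, 0, 0], "turn": [0, 0, 0]}])

```text
time: 22.95
position: [0.5609, -0.3301, 0.102]
tool_rot: [3.111, 0.431, -0.001]
ft_force: [-0.1, -0.4, -0.7]
grip_width: 0.001
grip_force: 0.0
```

Request:
step_arm(commands=[{"travel": [0, -0.003, 0], "turn": [0, 0, 0]}, {"travel": [0, -0.006, 0], "turn": [0, 0, 0]}, {"travel": [0, -0.009, 0], "turn": [0, 0, 0]}, {"travel": [0, -0.011, 0], "turn": [0, 0, 0]}])

```text
time: 23.35
position: [0.5576, -0.3275, 0.102]
tool_rot: [3.1, 0.424, -0.001]
ft_force: [0.3, -16.0, -3.0]
grip_width: 0.001
grip_force: 7.8
```

```bash
python3 - <<'E'
from h import *
go(cl(60,-20,104),az=15.9)
E
```

```text
travel mm [ 6.8 -9.  -2.1]
turn [ 0.71  0.15 -0.34]
t 23.35 clamp mm [ 53.1638 -28.9741 102.0333] az 15.562446668404045 F [  0.3352 -16.017   -3.0027] g 0.0007562953177447827 7.7941294480115175
```

Request:
step_arm(commands=[{"travel": [0, 0.008, 0], "turn": [0, 0, 0]}, {"travel": [0, 0.008, -0.03], "turn": [0, 0, 0]}, {"travel": [0, 0.008, -0.08], "turn": [0, 0, 0]}, {"travel": [0, 0.008, -0.12], "turn": [0, 0, 0]}, {"travel": [0, 0.008, -0.12], "turn": [0, 0, 0]}])

```text
time: 23.85
position: [0.5652, -0.3268, 0.2292]
tool_rot: [3.105, 0.434, 0.016]
ft_force: [0.1, 0.0, 0.4]
grip_width: 0.011
grip_force: 0.0
```

Request:
step_arm(commands=[{"travel": [0, 0, 0], "turn": [0, 0, 0]}, {"travel": [0, 0, 0], "turn": [0, 0, 0]}])

```text
time: 24.05
position: [0.561, -0.3253, 0.22]
tool_rot: [-3.11, -0.434, 0.003]
ft_force: [-0.2, -0.7, -0.5]
grip_width: 0.002
grip_force: 0.0
```

```bash
cat >> h.py <<'E'
def nutang(z=100):
    im,C,st=shot('wrist','nut%d'%int(ctrl.get_state()['time']*100))
    p=proj(C,cl(74,-8,z)).astype(int);q=red(im,(max(p[0]-70,0),max(p[1]-70,0),p[0]+70,p[1]+70))
    if q is None: print('no red',p);return
    b=[inv(onz(C,*u,z/1000.))[:2] for u in cv2.boxPoints(q[2])];c=inv(onz(C,*q[0],z/1000.))[:2]
    b=np.array(b);e=b[1]-b[0] if np.linalg.norm(b[1]-b[0])>np.linalg.norm(b[2]-b[1]) else b[2]-b[1]
    a=np.degrees(np.arctan2(e[1],e[0]))%180
    d=c-[80,0];print('centroid',c,'area',q[1],'axis deg',a,'phi by centroid',np.degrees(np.arctan2(-d[1],-d[0])),'box\n',b)
E
python3 - <<'E'
from h import *
go(az=15.9);nutang()
E
```

```text
turn [-0.1   0.1  -0.01]
t 24.05 clamp mm [ 57.0901 -27.806  220.0421] az 15.889777245699452 F [-0.1946 -0.6674 -0.4867] g 0.002453282205766936 0.0
centroid [ 68.0275 -10.8098] area [ 59  58  31  39 562] axis deg 43.63565166196068 phi by centroid 42.078459235748156 box
 [[ 74.6021   3.737 ]
 [ 83.1214  -4.8399]
 [ 63.8077 -23.255 ]
 [ 54.9169 -14.6719]]
```

Request:
step_arm(commands=[{"travel": [0.01, -0.01, 0], "turn": [0, 0, -8.5]}, {"travel": [0.0225, -0.0275, 0], "turn": [0, 0, -17]}, {"travel": [0.0225, -0.0275, 0], "turn": [0, 0, -25.5]}, {"travel": [0.0225, -0.0275, 0], "turn": [0, 0, -34]}, {"travel": [0.0225, -0.0275, 0.02], "turn": [0, 0, -42.5]}], gripper=0.42)

```text
time: 24.6
position: [0.5769, -0.2933, 0.2024]
tool_rot: [2.736, 1.54, 0.003]
ft_force: [0.2, 0.1, -0.9]
grip_width: 0.364
grip_force: 0.0
```

Request:
step_arm(commands=[{"travel": [0, 0, 0.03], "turn": [0, 0, -0.5]}, {"travel": [0, 0, 0.06], "turn": [0, 0, -0.5]}, {"travel": [0, 0, 0.06], "turn": [0, 0, -0.5]}, {"travel": [0, 0, 0.06], "turn": [0, 0, -0.5]}])

```text
time: 25.0
position: [0.5751, -0.293, 0.1404]
tool_rot: [-2.734, -1.543, 0.002]
ft_force: [-0.5, 0.2, 0.3]
grip_width: 0.417
grip_force: 0.0
```

```bash
python3 - <<'E'
from h import *
go(cl(79.5,-0.5,102),az=58.9);nutang()
E
```

```text
travel mm [ 0.   0.1 38.4]
turn [-0.16  0.   -0.03]
t 25.0 clamp mm [ 79.4979  -0.5695 140.4076] az 58.87257813918689 F [-0.5495  0.2162  0.3309] g 0.41650227550736263 0.0
centroid [ 64.9065 -11.823 ] area [ 54  68  20  38 660] axis deg 43.08737074793578 phi by centroid 38.07221484134444 box
 [[ 69.5197  -1.0558]
 [ 76.0396  -8.0465]
 [ 60.6072 -22.4814]
 [ 53.8852 -15.2767]]
```

Request:
step_arm(commands=[{"travel": [0, 0, 0.015], "turn": [0, 0, 0]}, {"travel": [0, 0, 0.03], "turn": [0, 0, 0]}, {"travel": [0, 0, 0.038], "turn": [0, 0, 0]}, {"travel": [0, 0, 0.038], "turn": [0, 0, 0]}])

```text
time: 25.45
position: [0.5745, -0.2928, 0.1013]
tool_rot: [-2.733, -1.543, 0.003]
ft_force: [-0.5, -0.2, -0.9]
grip_width: 0.42
grip_force: 0.0
```

Request:
step_arm(commands=[{"travel": [0, 0, 0], "turn": [0, 0, 0]}, {"travel": [0, 0, 0], "turn": [0, 0, 0]}, {"travel": [0, 0, 0], "turn": [0, 0, 0]}, {"travel": [0, 0, 0], "turn": [0, 0, 0]}, {"travel": [0, 0, 0], "turn": [0, 0, 0]}], gripper=0, force=35)

```text
time: 25.95
position: [0.5729, -0.2916, 0.1039]
tool_rot: [-2.731, -1.54, 0.007]
ft_force: [-9.5, 4.2, 8.7]
grip_width: 0.111
grip_force: 35.0
```

```bash
python3 - <<'E'
from h import *
st=ctrl.get_state();go(az=15.9,st=st);print(st['joint_positions'],st['torque'])
E
```

```text
turn [-0.4   0.21 42.95]
t 25.95 clamp mm [ 77.8003   1.3764 103.8922] az 58.854829871301085 F [-9.5414  4.1581  8.6535] g 0.11054672216317293 34.967428520321846
[ 0.6786  0.4217 -0.3159  1.607   0.1398  1.143  -0.2141] [ 1.0497  2.0212 -0.2195]
```

Request:
step_arm(commands=[{"travel": [0, -0.0025, 0], "turn": [0, 0, 3]}, {"travel": [0, -0.0025, 0.0003], "turn": [0, 0, 9]}, {"travel": [0, -0.0025, 0.0007], "turn": [0, 0, 15]}, {"travel": [0, -0.0025, 0.0011], "turn": [0, 0, 21]}, {"travel": [0, -0.0025, 0.0015], "turn": [0, 0, 25]}])

```text
time: 26.45
position: [0.5732, -0.2919, 0.1022]
tool_rot: [-3.007, -0.91, 0.002]
ft_force: [-2.4, 0.9, 2.0]
grip_width: 0.107
grip_force: 35.0
```

Request:
step_arm(commands=[{"travel": [0, 0, 0.0004], "turn": [0, 0, 6]}, {"travel": [0, 0, 0.0008], "turn": [0, 0, 11]}, {"travel": [0, 0, 0.0012], "turn": [0, 0, 15]}, {"travel": [0, 0, 0.0015], "turn": [0, 0, 18]}, {"travel": [0, 0, 0.0015], "turn": [0, 0, 18]}])

```text
time: 26.95
position: [0.5734, -0.2923, 0.101]
tool_rot: [3.111, 0.433, -0.001]
ft_force: [-2.1, 0.1, 2.2]
grip_width: 0.111
grip_force: 35.0
```

```bash
python3 - <<'E'
from h import *
st=ctrl.get_state();go(az=15.9,st=st);print(st['torque'])
E
```

```text
turn [ 0.03  0.03 -0.04]
t 26.95 clamp mm [ 78.0262   0.5515 100.952 ] az 15.86128366281126 F [-2.0947  0.1147  2.2461] g 0.1108576190063384 34.97589558362961
[ 0.0616  0.527  -0.0292]
```

Request:
step_arm(commands=[{"travel": [0, 0, 0], "turn": [0, 0, 0]}, {"travel": [0, 0, 0], "turn": [0, 0, 0]}, {"travel": [0, 0, 0], "turn": [0, 0, 0]}], gripper=0.42)

```text
time: 27.25
position: [0.5739, -0.292, 0.1004]
tool_rot: [3.111, 0.435, 0.001]
ft_force: [-0.4, -0.1, -0.1]
grip_width: 0.3
grip_force: 0.0
```

Request:
step_arm(commands=[{"travel": [0, 0, -0.03], "turn": [0, 0, 0]}, {"travel": [0, 0, -0.07], "turn": [0, 0, 0]}, {"travel": [0, 0, -0.11], "turn": [0, 0, 0]}, {"travel": [0, 0, -0.13], "turn": [0, 0, 0]}, {"travel": [0, 0, -0.13], "turn": [0, 0, 0]}])

```text
time: 27.75
position: [0.5758, -0.2928, 0.2349]
tool_rot: [3.107, 0.434, 0.01]
ft_force: [0.7, -0.3, -0.1]
grip_width: 0.417
grip_force: 0.0
```

Request:
step_arm(commands=[{"travel": [0, 0, 0], "turn": [0, 0, 0]}, {"travel": [0, 0, 0], "turn": [0, 0, 0]}])

```text
time: 27.95
position: [0.5728, -0.2917, 0.2284]
tool_rot: [-3.11, -0.434, 0.004]
ft_force: [-1.4, 0.7, -0.6]
grip_width: 0.419
grip_force: 0.0
```

```bash
python3 - <<'E'
from h import *
nutang(96)
im,C,st=shot('wrist','w12');go(cl(-20.5,1.5,150),az=15.9,st=st)
hsv=cv2.cvtColor(im,cv2.COLOR_BGR2HSV);m=cv2.inRange(hsv,(100,120,40),(125,255,255))
n,l,s,c=cv2.connectedComponentsWithStats(m);print([(a,b) for a,b in zip(s,c) if a[4]>100][1:])
g=cv2.inRange(hsv,(45,120,50),(80,255,255));n,l,s,c=cv2.connectedComponentsWithStats(g)
print('green',[(a,inv(onz(C,*b,.078))) for a,b in zip(s[1:],c[1:]) if a[4]>60])
E
```

```text
centroid [61.0386  0.0652] area [ 53  73  14  29 342] axis deg 0.30614418866400683 phi by centroid -0.1971296237541695 box
 [[72.0439  4.3578]
 [72.0426 -4.9152]
 [50.5697 -5.03  ]
 [50.5701  4.4488]]
travel mm [-97.9   0.   78.6]
turn [-0.12  0.14 -0.02]
t 28.0 clamp mm [ 77.5946   1.3005 228.3426] az 15.879342613088602 F [-0.5755 -0.6361 -0.0268] g 0.4211487086130258 0.0
[(array([ 481,  115,   83,   70, 4001], dtype=int32), array([523.4899, 148.4731])), (array([319, 333,  16,  21, 308], dtype=int32), array([326.8149, 343.5357])), (array([316, 392,  21,  18, 354], dtype=int32), array([326.1271, 399.9915]))]
green []
```

Request:
step_arm(commands=[{"travel": [-0.03, 0, 0], "turn": [0, 0, 0]}, {"travel": [-0.065, 0, 0], "turn": [0, 0, 0]}, {"travel": [-0.098, 0, 0], "turn": [0, 0, 0]}, {"travel": [-0.098, 0, 0.01], "turn": [0, 0, 0]}, {"travel": [-0.098, 0, 0.02], "turn": [0, 0, 0]}])

```text
time: 28.55
position: [0.4789, -0.3192, 0.2096]
tool_rot: [-3.112, -0.431, -0.0]
ft_force: [0.4, 0.4, -0.4]
grip_width: 0.414
grip_force: 0.0
```

Request:
step_arm(commands=[{"travel": [0, 0, 0], "turn": [0, 0, 0]}, {"travel": [0, 0, 0], "turn": [0, 0, 0]}])

```text
time: 28.75
position: [0.4802, -0.3177, 0.2096]
tool_rot: [-3.11, -0.437, 0.001]
ft_force: [0.0, 0.5, 0.6]
grip_width: 0.418
grip_force: 0.0
```

```bash
python3 - <<'E'
from h import *
im,C,st=shot('wrist','w13');go(cl(-20.5,1.5,138),az=15.9,st=st)
hsv=cv2.cvtColor(im,cv2.COLOR_BGR2HSV)
def comp(m,k=150):
    n,l,s,c=cv2.connectedComponentsWithStats(m);return [(a,b) for a,b in zip(s[1:],c[1:]) if a[4]>k]
for a,b in comp(cv2.inRange(hsv,(100,120,40),(125,255,255))): print('blue',a,b,inv(onz(C,*b,.143)))
for a,b in comp(cv2.inRange(hsv,(20,150,80),(35,255,255))): print('yel',a,[inv(onz(C,*u,.034)) for u in((a[0],a[1]),(a[0]+a[2],a[1]+a[3]))])
E
```

```text
travel mm [-1.9  0.2 71.6]
turn [-0.08  0.03  0.09]
t 28.75 clamp mm [-18.5616   1.6207 209.5546] az 15.986049147272215 F [0.0483 0.5396 0.5993] g 0.4176215740312217 0.0
blue [ 504    0  100   62 4016] [551.6499  28.1265] [ 103.8697 -104.0061  143.    ]
blue [ 315  218   25   69 1440] [326.6993 254.6632] [ -8.7191   1.2002 143.    ]
yel [ 411  151   22   85 1063] [array([ 37.2485, -63.2899,  34.    ]), array([-30.8642, -85.5494,  34.    ])]
yel [213 339  17  70 427] [array([-126.6733,  102.1535,   34.    ]), array([-201.4857,   92.2819,   34.    ])]
yel [424 339  18  70 393] [array([-126.3402,  -85.1057,   34.    ]), array([-201.0886, -107.4701,   34.    ])]
yel [442 425  74  27 626] [array([-219.4958, -109.0452,   34.    ]), array([-251.6287, -184.2263,   34.    ])]
yel [161 432  48  20 293] [array([-228.2733,  160.5524,   34.    ]), array([-252.269 ,  116.4032,   34.    ])]
```

Request:
step_arm(commands=[{"travel": [-0.0015, 0, 0.03], "turn": [0, 0, 0]}, {"travel": [-0.0015, 0, 0.055], "turn": [0, 0, 0]}, {"travel": [-0.0015, 0, 0.0715], "turn": [0, 0, 0]}, {"travel": [-0.0015, 0, 0.0715], "turn": [0, 0, 0]}])

```text
time: 29.2
position: [0.4772, -0.3179, 0.1365]
tool_rot: [-3.108, -0.435, 0.005]
ft_force: [-0.2, 0.1, 0.0]
grip_width: 0.418
grip_force: 0.0
```

Request:
step_arm(commands=[{"travel": [0, 0, 0], "turn": [0, 0, 0]}, {"travel": [0, 0, 0], "turn": [0, 0, 0]}, {"travel": [0, 0, 0], "turn": [0, 0, 0]}, {"travel": [0, 0, 0], "turn": [0, 0, 0]}, {"travel": [0, 0, 0], "turn": [0, 0, 0]}], gripper=0, force=20)

```text
time: 29.7
position: [0.4782, -0.3183, 0.1401]
tool_rot: [-3.11, -0.434, -0.001]
ft_force: [-1.9, 5.3, 5.5]
grip_width: 0.159
grip_force: 20.0
```

Request:
step_arm(commands=[{"travel": [-0.0075, 0, 0.0027], "turn": [0, 0, 0]}, {"travel": [-0.015, 0, 0.0062], "turn": [0, 0, 0]}, {"travel": [-0.0215, 0, 0.0107], "turn": [0, 0, 0]}, {"travel": [-0.0278, 0, 0.0161], "turn": [0, 0, 0]}, {"travel": [-0.033, 0, 0.0223], "turn": [0, 0, 0]}])

```text
time: 30.2
position: [0.4476, -0.3267, 0.1182]
tool_rot: [-3.11, -0.436, -0.004]
ft_force: [-1.3, 5.7, 5.9]
grip_width: 0.154
grip_force: 20.0
```

Request:
step_arm(commands=[{"travel": [-0.0046, 0, 0.0066], "turn": [0, 0, 0]}, {"travel": [-0.008, 0, 0.014], "turn": [0, 0, 0]}, {"travel": [-0.0108, 0, 0.0215], "turn": [0, 0, 0]}, {"travel": [-0.0125, 0, 0.0295], "turn": [0, 0, 0]}, {"travel": [-0.013, 0, 0.0376], "turn": [0, 0, 0]}])

```text
time: 30.7
position: [0.4343, -0.3303, 0.0798]
tool_rot: [-3.11, -0.435, -0.002]
ft_force: [-2.0, 6.1, 6.6]
grip_width: 0.157
grip_force: 20.0
```

```bash
python3 - <<'E'
from h import *
go(az=15.9)
E
```

```text
turn [-0.09 -0.07  0.01]
t 30.7 clamp mm [-66.1069   2.1291  79.8247] az 15.912401686842902 F [-2.0086  6.1169  6.6366] g 0.15722022337846694 20.000542793422937
```

Request:
step_arm(commands=[{"travel": [0, 0, 0.002], "turn": [0, 0, 0]}, {"travel": [0, 0, 0.004], "turn": [0, 0, 0]}, {"travel": [0, 0, 0.005], "turn": [0, 0, 0]}, {"travel": [0, 0, 0.005], "turn": [0, 0, 0]}])

```text
time: 31.1
position: [0.4344, -0.3303, 0.075]
tool_rot: [-3.11, -0.435, -0.001]
ft_force: [-2.4, 5.2, 6.5]
grip_width: 0.159
grip_force: 20.0
```

```bash
python3 - <<'E'
from h import *
go(az=15.9)
E
```

```text
turn [-0.1  -0.05  0.02]
t 31.1 clamp mm [-66.087    2.132   75.0285] az 15.920792779982374 F [-2.4069  5.1688  6.5034] g 0.15851929695807496 20.00061621889472
```

Request:
step_arm(commands=[{"travel": [0, 0, 0.002], "turn": [0, 0, 0]}, {"travel": [0, 0, 0.004], "turn": [0, 0, 0]}, {"travel": [0, 0, 0.006], "turn": [0, 0, 0]}, {"travel": [0, 0, 0.006], "turn": [0, 0, 0]}])

```text
time: 31.5
position: [0.4347, -0.3305, 0.0721]
tool_rot: [-3.11, -0.435, -0.001]
ft_force: [-8.0, 10.1, 24.2]
grip_width: 0.152
grip_force: 20.0
```

```bash
python3 - <<'E'
from h import *
go(az=15.9)
E
```

```text
turn [-0.05 -0.06  0.03]
t 31.5 clamp mm [-65.7997   1.776   72.0674] az 15.926052753184166 F [-7.9757 10.0786 24.1526] g 0.15230474652090817 20.014862827956676
```

Request:
step_arm(commands=[{"travel": [0, 0, -0.005], "turn": [0, 0, 0]}, {"travel": [0, 0, -0.005], "turn": [0, 0, 0]}, {"travel": [0, 0, -0.005], "turn": [0, 0, 0]}, {"travel": [0, 0, -0.005], "turn": [0, 0, 0]}], gripper=0.45)

```text
time: 31.9
position: [0.4334, -0.3322, 0.0726]
tool_rot: [3.112, 0.433, -0.001]
ft_force: [-1.1, -0.5, -0.5]
grip_width: 0.408
grip_force: 0.0
```

Request:
step_arm(commands=[{"travel": [0, 0, -0.03], "turn": [0, 0, 0]}, {"travel": [0, 0, -0.06], "turn": [0, 0, 0]}, {"travel": [0, 0, -0.06], "turn": [0, 0, 0]}])

```text
time: 32.2
position: [0.436, -0.3338, 0.1369]
tool_rot: [3.106, 0.432, 0.008]
ft_force: [0.5, -0.5, 1.0]
grip_width: 0.448
grip_force: 0.0
```

Request:
step_arm(commands=[{"travel": [0.002, 0, 0], "turn": [0, 0, 0]}, {"travel": [0.002, 0, 0], "turn": [0, 0, 0]}, {"travel": [0.002, 0, 0], "turn": [0, 0, 0]}, {"travel": [0.002, 0, 0], "turn": [0, 0, 0]}, {"travel": [0.002, 0, 0], "turn": [0, 0, 0]}], gripper=0)

```text
time: 32.7
position: [0.4353, -0.3311, 0.1324]
tool_rot: [-3.111, -0.434, 0.001]
ft_force: [-0.2, 0.5, 0.2]
grip_width: 0.082
grip_force: 0.0
```

Request:
step_arm(commands=[{"travel": [0, 0, 0.01], "turn": [0, 0, 0]}, {"travel": [0, 0, 0.018], "turn": [0, 0, 0]}, {"travel": [0, 0, 0.022], "turn": [0, 0, 0]}, {"travel": [0, 0, 0.025], "turn": [0, 0, 0]}, {"travel": [0, 0, 0.025], "turn": [0, 0, 0]}])

```text
time: 33.2
position: [0.4349, -0.3311, 0.1089]
tool_rot: [-3.111, -0.433, 0.003]
ft_force: [-4.2, 1.8, 7.4]
grip_width: 0.006
grip_force: 4.0
```

```bash
python3 - <<'E'
from h import *
go(az=15.9)
E
```

```text
turn [-0.07  0.08 -0.04]
t 33.2 clamp mm [-65.7543   1.1679 108.8573] az 15.858895382705077 F [-4.1702  1.8418  7.375 ] g 0.005825497800837049 3.9726710272952914
```

Request:
step_arm(commands=[{"travel": [0, 0, 0.0015], "turn": [0, 0, 0]}, {"travel": [0, 0, 0.003], "turn": [0, 0, 0]}, {"travel": [0, 0, 0.003], "turn": [0, 0, 0]}])

```text
time: 33.5
position: [0.435, -0.3313, 0.1079]
tool_rot: [-3.111, -0.433, 0.002]
ft_force: [-7.8, 5.3, 19.3]
grip_width: 0.005
grip_force: 9.8
```

```bash
python3 - <<'E'
from h import *
go(az=15.9)
E
```

```text
turn [-0.03  0.08 -0.05]
t 33.5 clamp mm [-65.7855   0.9675 107.9413] az 15.850655377603868 F [-7.7746  5.3244 19.2511] g 0.004876849294423069 9.769080366753542
```

Firm stop: the lever is fully closed. I'll retreat and check the end state.

Request:
step_arm(commands=[{"travel": [0, 0, -0.03], "turn": [0, 0, 0]}, {"travel": [0, 0, -0.07], "turn": [0, 0, 0]}, {"travel": [0, 0, -0.11], "turn": [0, 0, 0]}, {"travel": [0, 0, -0.15], "turn": [0, 0, 0]}, {"travel": [0, 0, -0.15], "turn": [0, 0, 0]}])

```text
time: 34.0
position: [0.4383, -0.3331, 0.2614]
tool_rot: [3.104, 0.433, 0.012]
ft_force: [0.7, 0.1, 0.9]
grip_width: 0.008
grip_force: 0.0
```

Request:
step_arm(commands=[{"travel": [0, 0, 0], "turn": [0, 0, 0]}, {"travel": [0, 0, 0], "turn": [0, 0, 0]}, {"travel": [0, 0, 0], "turn": [0, 0, 0]}])

```text
time: 34.3
position: [0.4349, -0.3308, 0.2532]
tool_rot: [-3.109, -0.433, 0.004]
ft_force: [-0.3, 0.2, -0.3]
grip_width: 0.002
grip_force: 0.0
```

```bash
python3 - <<'E'
from h import *
nutang(96)
im,C,st=shot('wrist','w14');go(st=st);hsv=cv2.cvtColor(im,cv2.COLOR_BGR2HSV)
for nm,lo,hi,z in(('blue',(100,120,40),(125,255,255),.094),('yel',(20,150,80),(35,255,255),.034)):
    n,l,s,c=cv2.connectedComponentsWithStats(cv2.inRange(hsv,lo,hi)[:335])
    for a in s[1:]:
        if a[4]>150: print(nm,a,[inv(onz(C,*u,z)) for u in((a[0],a[1]),(a[0]+a[2],a[1]+a[3]))])
# bar rear end: brightness along the channel at the bar's top height and plate height
g=cv2.cvtColor(im,cv2.COLOR_BGR2GRAY)
for x in(-9,1,10): print(x,[(y,int(g[tuple(proj(C,cl(x,y,38)).astype(int)[::-1])])) for y in range(64,106,3)])
E
```

```text
centroid [63.3749 -0.0352] area [ 51  22  16  40 539] axis deg 0.33989569840207423 phi by centroid 0.12124843403353755 box
 [[75.2874  5.0062]
 [75.2762 -4.9258]
 [51.4889 -5.0669]
 [51.4988  5.1278]]
t 34.35 clamp mm [-65.6664   1.3757 253.3461] az 15.870072666856297 F [0.0792 0.3129 0.5024] g 0.005934792749025041 0.0
blue [501   0  36   7 161] [array([  88.613 , -113.4426,   94.    ]), array([  84.4983, -137.7023,   94.    ])]
blue [ 318  154   17   79 1233] [array([-10.78  ,   7.5142,  94.    ]), array([-70.9717,  -5.2171,  94.    ])]
yel [405  89  20  81 935] [array([ 36.3575, -64.0043,  34.    ]), array([-30.7952, -85.4552,  34.    ])]
-9 [(64, 250), (67, 250), (70, 250), (73, 251), (76, 251), (79, 251), (82, 241), (85, 241), (88, 241), (91, 240), (94, 241), (97, 240), (100, 240), (103, 240)]
1 [(64, 116), (67, 116), (70, 116), (73, 116), (76, 117), (79, 156), (82, 243), (85, 243), (88, 242), (91, 242), (94, 241), (97, 241), (100, 240), (103, 240)]
10 [(64, 251), (67, 251), (70, 251), (73, 251), (76, 251), (79, 253), (82, 241), (85, 241), (88, 241), (91, 240), (94, 240), (97, 239), (100, 240), (103, 239)]
```

Measured: the bar's rear end is at y ≈ 80 (home), the nut is within 0.4° of the mark, the flag is down and the lever is closed.

```bash
python3 -c "
from bench import ctrl
print(ctrl.close_job())"
```

```text
the job is handed in; nothing more can be done
None
```

The job is handed in at about 34 s: the bar is home against the lowered flag (rear end at y ≈ 80 mm), the nut's red half is within about 0.4° of the mark line, and the lever is closed. I never touched the bystanders. I viewed 11 pictures, one over the limit of 10.

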